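# Gauge a fork stem: go gap, no-go gap, pass to the anvil

### The job

Gauge the steel fork stem: stand its round shank on the bed of the go gauge (the one with the long jaws) on the robot's side and slide it upright along the bed right through the gap and out at the far side. Then try it from the robot's side in the no-go gauge (short jaws): on the bed, squarely in the middle of the mouth, press it steadily against the jaws with about 8 N for a second; it must stop there. Never push on either pair of jaws with more than 12 N, do not lift the stem out of the jaws half-way, leave the other things alone, and finally stand the passed stem upright, wholly on the polished face of the steel anvil block, and let go.

Things in the scene. Friction and masses are not known exactly. Their poses are not given: they have to be found in the camera images.
- stem_mid (a point): Loose steel fork stem blank standing upright, 80 mm tall, 0.2 to 0.34 kg: below a round shank (the gauged part), diameter 24, 42 long; above it a flat head to grip, 38 tall, 18 thick along the stem's x, 34 wide along its y. This point is at its centre, half-way up: 40 mm above the foot, 21 mm below the middle of the head. z up.
- go_bed (a point): Go gauge, fixed: flat steel bed plate 130 long (x), 100 wide (y), 8 mm thick, with two LONG dark jaws standing on it. This point: middle of the bed's upper face, 8 mm above the shelf. x is the pushing direction, away from the robot, up to 0.3 rad aside; y left, z up. The gauges may swap places left and right.
- go_start (a point): Place on the go bed's upper face, 42 mm before its middle (x = -42), to set the stem down. Go jaws: square-edged, x = -18 to +18 mm, each 26 wide, 25 tall above the bed; straight gap along x, 26.5 mm wide. Sideways the pair is clamped up to 8 mm left or right of the bed's middle line, not reported: find it by feel. In x a spring backs it: 2.5 N per mm, 10 mm travel.
- nogo_bed (a point): No-go gauge, fixed: the same bed plate, 130 x 100 x 8 mm, with two SHORT jaws. This point: middle of the bed's upper face, 8 mm above the shelf; x the pushing direction, away from the robot, up to 0.3 rad aside; y left, z up.
- nogo_start (a point): Place on the no-go bed's upper face, 42 mm before its middle, to set the stem down. No-go jaws: 14 long in x, each 26 wide, 25 tall above the bed; gap 20 mm wide, centred at y = 0. Lengthways the pair is clamped with its front face anywhere from x = -19 to +5 mm, not reported. The shank enters the mouth 5 mm and is stopped by the front edges. The same spring backs it.
- go_jaws (a joint): How far the go jaws have been pushed back against their spring along the pushing direction, in m (0 = at rest; 0.001 m = 2.5 N).
- nogo_jaws (a joint): How far the no-go jaws have been pushed back against their spring along the pushing direction, in m (0 = at rest; 0.001 m = 2.5 N).
- anvil_face (a point): Fixed steel anvil block 80 x 80 x 40 mm; this point is the centre of its polished top face, 40 mm above the shelf. x and y along its sides.
- trumpet: Bystander: turned wooden stethoscope trumpet standing on its bell, 66 mm across, 146 mm tall; origin at the centre of its underside.
- earpiece: Bystander: round black bakelite headphone earpiece, 62 mm across, 24 mm tall; origin at the centre of its underside.
- thumbnut: Bystander: large knurled brass thumb nut, 52 mm across, 30 mm tall; origin at the centre of its underside.
Not all that is in view belongs to the job. Several things look just like the part that bears stem_mid: the one meant starts farthest to the robot's right.

How it is judged:
By the outcome, as a careful person would: the job done as asked, in the order asked, and still so for the second after the job is handed in, with the robot touching nothing.
It also fails if it takes over 72 s, if anything falls off the work surface, if the arm or the gripper's body presses on something with over 40 N, if the wrist force passes 120 N, or if a joint passes its speed limit or range.

### The arm

A 7-joint arm with a two-finger parallel gripper is mounted at the origin on the work surface. World frame = base frame: x ahead of the robot, y to its left, z up, the work surface at z = 0. Lengths are in m, angles in rad, forces in N, time in s.
With the tool pointing down it reaches from about 0.35 to 0.9 m from the base axis. Payload 7.2 kg.
Tool frame: the origin (TCP) lies on the centre line of the jaws, within the pads' length; the fingertips stand 19 mm ahead of it and the grasp point (between the pads) is the TCP (tcp_to_tips is the distance from the TCP to the fingertips, in m); x points along the fingers, y is the direction in which the jaws open and shut, and the axes are right-handed (so a half turn about x gives the same grasp; the last joint's range is limited). The gripper opens to 85 mm and grips with 20 to 120 N. Pads are 22 mm wide; open, the fingers measure 114 mm over their backs; the gripper's body (76 mm by 85 mm) begins 54 mm behind the grasp point. The pads swing forward as they close: fully open they stand 13 mm farther back than shut.
Start: joints at [1.264, 0.411, -0.013, 1.596, 0.006, 1.134, -0.082], TCP at [0.148, -0.607, 0.25] pointing down, gripper open.
Joint ranges: [-2.95, 2.95], [-0.29, 1.99], [-1.47, 1.44], [0.14, 2.54], [-1.03, 4.17], [0.13, 1.85], [-2.86, 2.86]. Speed limits (rad/s): [2.39, 2.39, 3.01, 3.01, 3.14, 3.14, 3.14].

### API

Orientations are given as a rotation vector (axis times angle).
In Python, from bench import * gives the robot as it stands.
- The arm moves only by the tool drive_tool, never from a script. Its argument "motion" is a list that holds one entry, the list of rows, each a list of 5 numbers: the shift along the tool's x, y, z in m, then the turn about the tool's x in degrees, then the closure in counts, from 0 (fully open) to 255 (shut). A call has 1 to 5 rows; each row is the pose to reach, as a shift and turn from the pose commanded when the call began, along the tool's axes at that moment; what a row does not reach only later rows make up. A row lasts 1/12 s, in which the tool goes at most 41.7 mm and 7.16 degrees, less where a joint would pass 70% of its speed; a pose out of reach is approached as far as the arm can. A call with a gripper value outside its range is refused whole. The fingers move at their own pace and stop on an object; "newtons" is the grip in N (left out, the last holds). Time passes only in rows, so rows that repeat a pose let the fingers close. It gives the time, the measured TCP pose, the force and the opening at its end, in the units of the state.
- observe(): the state, without advancing time (a new reading comes with each control period).
- read_camera(name): name is "side" or "top"; returns (picture, depth): 420x560x3 uint8, red, green, blue; 420x560 float32, m along the optical axis (not along the pixel's ray), 0 where there is no reading.
- calibration(name): a dict with "K" (3x3 intrinsics, pixels), "rvec" (rotation vector, rad) and "tvec" (3), from world to camera coordinates, as OpenCV has them. Camera axes: x right, y down, z forward; pixel columns grow to the right and rows downward; lengths in m; the calibration is good to about 2 mm. A picture is of the moment at which its call begins. calibration takes no time and is no camera call.
- hand_in(): hands the job in, once; it reports no verdict.
The state is a dict: "time_s": time; "joints": joint angles; "dq": joint speeds; "joint_torque": joint torques, N m; "tool_pos": TCP position; "tool_rot": TCP orientation; "force": force on the tool from outside, world axes, zero at the start; "torque": the same for the moment, N m; "gripper_width": finger opening in m.
Only numpy, scipy, OpenCV 4.12 (cv2) and the standard library are available. Lean on these libraries where they do the work, as an engineer would, in place of code of your own. Each camera call takes 0.05 s, during which the arm holds its last target.

## Working session

There is one attempt and no reset: what is moved stays moved. The work goes in short steps, Python scripts to look and compute and a tool call to move; the robot and the scene stay as the last step left them, time stands still between calls to the robot, and variables do not carry over. Pictures are saved under pics/ and viewed, and the job is handed in when it is done.

Besides the shell and the picture viewer there is one more tool, called after "Emit:" as a command line: name --argument value ..., lists and objects as JSON in quotes. drive_tool: Moves the arm, as the interface text tells. Its arguments: {"type":"object","properties":{"motion":{"type":"array","items":{"type":"array","items":{"type":"array","items":{"type":"number"}}}},"newtons":{"type":"number"}},"required":["motion"]}

```bash
ls; mkdir -p pics
python3 - <<'E'
from bench import *
import cv2
s=observe();print(s)
for n in("side","top"):
    p,d=read_camera(n);cv2.imwrite(f"pics/{n}0.png",p[:,:,::-1]);import numpy as np;np.savez(f"pics/{n}0.npz",p=p,d=d)
    print(calibration(n), d.min(),d.max())
E
```

```text
pics
{'time_s': 0.0, 'joints': array([ 1.26379609,  0.41192631, -0.01275059,  1.59703658,  0.00554285,
        1.13430656, -0.08220906]), 'dq': array([ 4.13066639e-05,  4.47377433e-04, -6.41196431e-04,  6.70799078e-04,
        1.05211860e-03,  6.14809097e-05,  1.08196166e-03]), 'joint_torque': array([-8.54687933e-04, -6.00623560e+01,  6.81908503e-01, -2.99420232e+01,
        1.38813231e-02,  1.05427176e-02,  9.19823322e-06]), 'tool_pos': array([ 0.14772534, -0.60681018,  0.24943943]), 'tool_rot': array([ 2.09509669,  0.25312418, -2.09561318]), 'force': array([ 0.62241715, -0.01128528,  0.18812323]), 'torque': array([-0.01717151,  0.0150351 , -0.00086618]), 'gripper_width': 0.08557353344085121}
{'K': array([[410.73392462,   0.        , 278.53470088],
       [  0.        , 410.73392462, 209.81102625],
       [  0.        ,   0.        ,   1.        ]]), 'rvec': array([ 0.65170694, -2.45911181,  1.36572392]), 'tvec': array([0.52397233, 0.17801379, 1.05536167])} 0.0 3.728308
{'K': array([[483.48799115,   0.        , 282.3081976 ],
       [  0.        , 483.48799115, 211.81860399],
       [  0.        ,   0.        ,   1.        ]]), 'rvec': array([ 2.15778134, -2.20070237,  0.09981701]), 'tvec': array([0.03882036, 0.56892596, 1.13261694])} 0.0 2.0284061
```

View pics/side0.png

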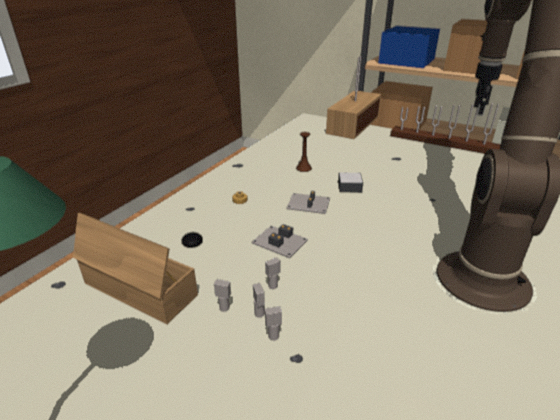

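View pics/top0.png

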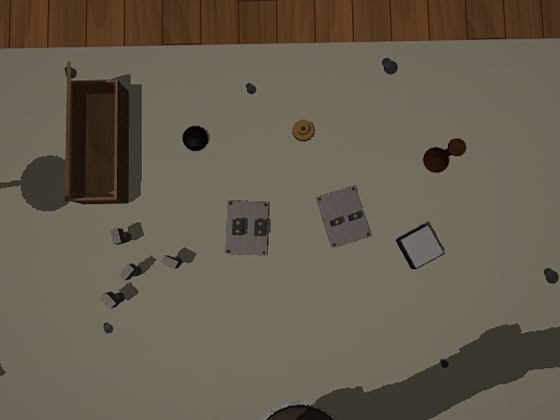

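The top view (up = +x, left = +y) shows four stems on the left. The rightmost, at about (172,262), is the one I need. The go gauge is at (248,228), the no-go at (345,216) and the anvil at (420,245). Next I measure positions.

```bash
cat > h.py <<'E'
import numpy as np,cv2
from bench import *
def cam(n):
    c=calibration(n);R=cv2.Rodrigues(c['rvec'])[0];return c['K'],R,np.array(c['tvec']).ravel()
def ray(n,uv,z):
    K,R,t=cam(n);uv=np.atleast_2d(uv).astype(float)
    d=(np.linalg.inv(K)@np.c_[uv,np.ones(len(uv))].T).T@R; o=-R.T@t
    return o+d*((z-o[2])/d[:,2])[:,None]
def proj(n,P):
    K,R,t=cam(n);q=(np.atleast_2d(P)@R.T+t)@K.T;return q[:,:2]/q[:,2:]
def cloud(n,d):
    K,R,t=cam(n);v,u=np.mgrid[:d.shape[0],:d.shape[1]]
    p=np.stack([(u-K[0,2])/K[0,0]*d,(v-K[1,2])/K[1,1]*d,d],-1);return (p-t)@R
E
python3 - <<'E'
from h import *
f=np.load("pics/top0.npz");p,d=f['p'],f['d'];P=cloud("top",d)
g=np.load("pics/side0.npz")
for n,(u,v) in dict(stem=(172,262),go=(248,208),nogo=(332,232),anvil=(420,245),floor=(300,300)).items(): print(n,P[v,u])
z=P[:,:,2]
np.set_printoptions(precision=4,suppress=True)
def rect(name,lo,hi,box,zz):
    u0,v0,u1,v1=box;m=np.zeros(z.shape,np.uint8);m[v0:v1,u0:u1]=((z>lo)&(z<hi)&(d>0))[v0:v1,u0:u1]
    n,l,st,ce=cv2.connectedComponentsWithStats(m)
    k=1+np.argmax(st[1:,4]);vv,uu=np.where(l==k)
    W=ray("top",np.c_[uu,vv],zz)[:,:2]
    r=cv2.minAreaRect((W*1000).astype(np.float32));print(name,st[k,4],r,W.mean(0))
rect("stem",.06,.1,(155,245,190,280),.08)
rect("go",.003,.06,(215,190,280,265),.008)
rect("nogo",.003,.06,(310,180,380,255),.008)
rect("anvil",.03,.05,(390,215,450,275),.04)
for i,b in enumerate([(100,220,150,250),(105,255,145,285),(95,285,130,312)]):rect("st%d"%i,.06,.1,b,.08)
for nm,(u0,v0,u1,v1) in dict(a=(155,240,195,285),b=(215,190,385,270)).items():
    cv2.imwrite(f"pics/top0{nm}.png",cv2.resize(p[v0:v1,u0:u1,::-1],None,fx=12 if nm=='a' else 4.7,fy=12 if nm=='a' else 4.7,interpolation=cv2.INTER_NEAREST))
cv2.imwrite("pics/side0a.png",cv2.resize(g['p'][160:350,200:380,::-1],None,fx=3.1,fy=3.1,interpolation=cv2.INTER_NEAREST))
E
```

```text
stem [0.45601045 0.27890469 0.08045402]
go [0.58158746 0.1103961  0.01187141]
nogo [ 0.51960963 -0.09163342  0.00913453]
anvil [ 0.48361535 -0.29317891  0.0438696 ]
floor [ 0.3580172  -0.01082223  0.00130542]
stem 145 ((457.8593444824219, 282.6369934082031), (36.56565856933594, 19.934757232666016), 63.048248291015625) [0.4579 0.2826]
go 2255 ((535.4063110351562, 113.96878051757812), (111.93883514404297, 139.0260009765625), 86.60359191894531) [0.5352 0.1141]
nogo 2258 ((560.3779296875, -124.68118286132812), (141.11984252929688, 123.07180786132812), 16.577184677124023) [ 0.5577 -0.1208]
anvil 1195 ((481.459228515625, -296.6571960449219), (80.80436706542969, 82.3304443359375), 26.978620529174805) [ 0.4813 -0.2969]
st0 165 ((518.1932373046875, 403.7305908203125), (35.40522003173828, 24.36624526977539), 13.04001522064209) [0.5182 0.4039]
st1 160 ((436.9984436035156, 379.02239990234375), (21.714113235473633, 37.65442657470703), 48.981300354003906) [0.437  0.3791]
st2 172 ((375.282958984375, 418.802978515625), (35.181190490722656, 24.801437377929688), 44.501434326171875) [0.375  0.4188]
```

View pics/top0b.png

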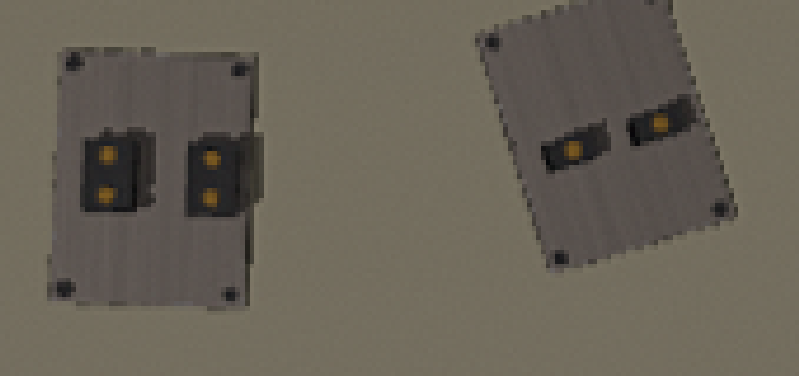

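View pics/side0a.png

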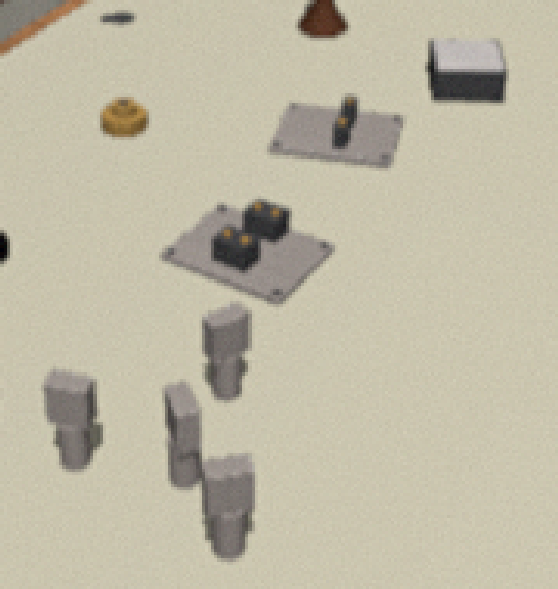

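View pics/top0a.png

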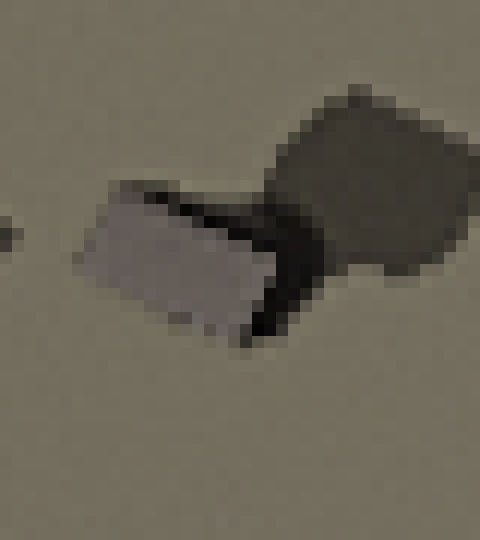

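Run:
```python
from h import *
np.set_printoptions(precision=4,suppress=True)
f=np.load("pics/top0.npz");p,d=f['p'],f['d'];P=cloud("top",d);Z=P[:,:,2]
def blob(mask,w,u,v,r=4):
    yy,xx=np.mgrid[v-r:v+r+1,u-r:u+r+1];ww=(w[v-r:v+r+1,u-r:u+r+1]*mask[v-r:v+r+1,u-r:u+r+1]).astype(float)
    return np.array([(xx*ww).sum()/ww.sum(),(yy*ww).sum()/ww.sum()])
I=p.astype(float);sat=I[:,:,0]-I[:,:,2];gray=I.mean(2)
def px(x,y):return int(215+x/4.7),int(190+y/4.7)
gold={'go':[(107,155),(106,195),(212,158),(210,197)],'nogo':[(573,150),(661,124)]}
dark={'go':[(73,62),(239,69),(64,288),(230,294)],'nogo':[(492,41),(656,-4),(559,258),(720,208)]}
for k in gold:
    bu=[blob(gray>0,np.clip(95-gray,0,None)**1,*px(*q),3) for q in dark[k]]
    W=ray("top",bu,.009)[:,:2];c=W.mean(0)
    ax=((W[0]-W[2])+(W[1]-W[3]))/2; ay=((W[0]-W[1])+(W[2]-W[3]))/2
    th=np.arctan2(ax[1],ax[0]);th2=np.arctan2(-ay[0],ay[1])
    print(k,np.array(bu).tolist(),'c',c,'th',th,th2,np.linalg.norm(ax),np.linalg.norm(ay))
    t=(th+th2)/2;e=np.array([np.cos(t),np.sin(t)]);n=np.array([-e[1],e[0]])
    for q in gold[k]:
        G=ray("top",[blob(sat>40,sat,*px(*q),3)],.034)[0,:2];print('  gold',G,(G-c)@e,(G-c)@n)
```

```text
go [[230.3278584965256, 202.64908401768793], [265.2388525986935, 203.99403578528825], [227.98699965788572, 250.84946972288748], [263.0598255089322, 252.01287910261732]] c [0.5351 0.1145] th -0.060364370374570084 -0.0555369558618533 0.11656433009131265 0.08467715402584491
  gold [0.5456 0.1344] 0.009352192839373507 0.020477901313036104
  gold [0.5254 0.1357] -0.010905714352351511 0.02062024381170922
  gold [0.543  0.0819] 0.009728879046394877 -0.03209932091888705
  gold [0.523  0.0832] -0.010241538633080402 -0.03188857851705571
nogo [[319.09502431724644, 198.52600074822294], [353.9266235591791, 188.94377284228284], [333.2617981398553, 243.91870478815017], [367.93782087849394, 233.76354820308043]] c [ 0.5574 -0.1208] th 0.27218046635394233 0.25686466127998675 0.11455922862387903 0.08794115932470377
  gold [ 0.5438 -0.1   ] -0.007733918830723951 0.02361111713119968
  gold [ 0.556  -0.1446] -0.007614962648571182 -0.022655587044246618
```

```bash
cat >> h.py <<'E'
np.set_printoptions(precision=4,suppress=True)
def st():
    s=observe();R=cv2.Rodrigues(np.array(s['tool_rot']))[0];yaw=np.degrees(np.arctan2(R[1,1],R[0,1]))
    print('t',round(s['time_s'],2),'pos',np.array(s['tool_pos']),'yawY',round(yaw,2),'F',np.array(s['force']),'T',np.array(s['torque']),'w',round(s['gripper_width'],4))
    return s,R,yaw
def to(target,yaw=None):
    s,R,y=st();print('shift mm',1000*R.T@(np.array(target)-s['tool_pos']))
    if yaw is not None:
        # turning +a about tool x (down) lowers world yaw by a
        a=(y-yaw+90)%180-90;print('turn deg',a,'or',a-180*np.sign(a))
E
python3 - <<'E'
from h import *
s,R,y=st();print(R)
to([.458,.2825,.2],-27)
to([.458,.2825,.061],-27)
print(s['joints'])
E
```

```text
t 0.1 pos [ 0.1477 -0.6069  0.2495] yawY -76.32 F [-0.3711 -0.707  -0.2086] T [ 0.0634 -0.0429  0.0053] w 0.0858
[[-0.0004  0.2365 -0.9716]
 [ 0.0014 -0.9716 -0.2365]
 [-1.     -0.0015  0.0001]]
t 0.1 pos [ 0.1477 -0.6069  0.2495] yawY -76.32 F [-0.3711 -0.707  -0.2086] T [ 0.0634 -0.0429  0.0053] w 0.0858
shift mm [  50.6426 -790.6538 -511.872 ]
turn deg -49.317491524746046 or 130.68250847525394
t 0.1 pos [ 0.1477 -0.6069  0.2495] yawY -76.32 F [-0.3711 -0.707  -0.2086] T [ 0.0634 -0.0429  0.0053] w 0.0858
shift mm [ 189.6425 -790.4505 -511.8842]
turn deg -49.317491524746046 or 130.68250847525394
[ 1.2638  0.4118 -0.0127  1.597   0.0056  1.1343 -0.0822]
```

Emit:
drive_tool --motion '[[[0, -0.022, -0.0354, 0, 0], [0, -0.044, -0.0708, 0, 0], [0, -0.066, -0.1062, 0, 0], [0, -0.088, -0.1416, 0, 0], [0, -0.11, -0.177, 0, 0]]]' --newtons 80

```text
time_s: 0.52
tool_pos: [0.2946, -0.4568, 0.25]
tool_rot: [2.095, 0.251, -2.095]
force: [1.6, -0.3, 0.6]
gripper_width: 0.0854
```

Emit:
drive_tool --motion '[[[0, -0.022, -0.0354, 0, 0], [0, -0.044, -0.0708, 0, 0], [0, -0.066, -0.1062, 0, 0], [0, -0.088, -0.1416, 0, 0], [0, -0.11, -0.177, 0, 0]]]'

```text
time_s: 0.93
tool_pos: [0.4405, -0.3081, 0.2502]
tool_rot: [2.095, 0.251, -2.095]
force: [0.7, -0.9, -0.2]
gripper_width: 0.0848
```

Run:
```python
from h import *
to([.458,.2825,.12],-27)
```

```text
t 0.93 pos [ 0.4405 -0.3081  0.2502] yawY -76.33 F [ 0.7077 -0.9225 -0.1674] T [-0.0416 -0.0605 -0.0267] w 0.0848
shift mm [ 130.1949 -569.7419 -156.6169]
turn deg -49.32874208353735 or 130.67125791646265
```

Emit:
drive_tool --motion '[[[0, -0.038, -0.0104, 0, 0], [0, -0.076, -0.0208, 0, 0], [0, -0.114, -0.0312, 0, 0], [0, -0.152, -0.0416, 0, 0], [0, -0.19, -0.052, 0, 0]]]'

```text
time_s: 1.35
tool_pos: [0.4447, -0.1111, 0.2501]
tool_rot: [2.094, 0.251, -2.095]
force: [0.3, -0.4, -0.3]
gripper_width: 0.0852
```

Emit:
drive_tool --motion '[[[0.01, -0.038, -0.0104, 0, 0], [0.02, -0.076, -0.0208, 0, 0], [0.03, -0.114, -0.0312, 0, 0], [0.04, -0.152, -0.0416, 0, 0], [0.05, -0.19, -0.052, 0, 0]]]'

```text
time_s: 1.77
tool_pos: [0.4503, 0.0856, 0.1999]
tool_rot: [2.095, 0.251, -2.095]
force: [1.1, -0.5, 0.6]
gripper_width: 0.0852
```

Emit:
drive_tool --motion '[[[0, -0.038, -0.0104, -7, 0], [0, -0.076, -0.0208, -14, 0], [0, -0.114, -0.0312, -21, 0], [0, -0.152, -0.0416, -28, 0], [0, -0.19, -0.052, -35, 0]]]'

```text
time_s: 2.18
tool_pos: [0.456, 0.2825, 0.2001]
tool_rot: [1.713, 0.781, -1.714]
force: [0.1, -0.7, 0.4]
gripper_width: 0.0854
```

Emit:
drive_tool --motion '[[[0.02, 0, 0, -7, 0], [0.04, 0, 0, -14.3, 0], [0.06, 0, 0, -14.3, 0]]]'

```text
time_s: 2.43
tool_pos: [0.456, 0.2818, 0.1392]
tool_rot: [1.541, 0.955, -1.541]
force: [0.6, -1.2, -0.8]
gripper_width: 0.0853
```

Run:
```python
from h import *
to([.458,.2825,.061],-27)
for n in("side","top"):
    p,d=read_camera(n);cv2.imwrite(f"pics/{n}1.png",p[:,:,::-1])
    u,v=proj(n,[.458,.2825,.08])[0].astype(int)
    cv2.imwrite(f"pics/{n}1z.png",cv2.resize(p[max(v-60,0):v+60,u-75:u+75,::-1],None,fx=5,fy=5))
```

```text
t 2.43 pos [0.456  0.2818 0.1392] yawY -26.47 F [ 0.6391 -1.1711 -0.7883] T [ 0.0052 -0.0268  0.0241] w 0.0853
shift mm [78.2114  1.5222 -1.5386]
turn deg 0.5275314062969727 or -179.472468593703
```

View pics/side1z.png

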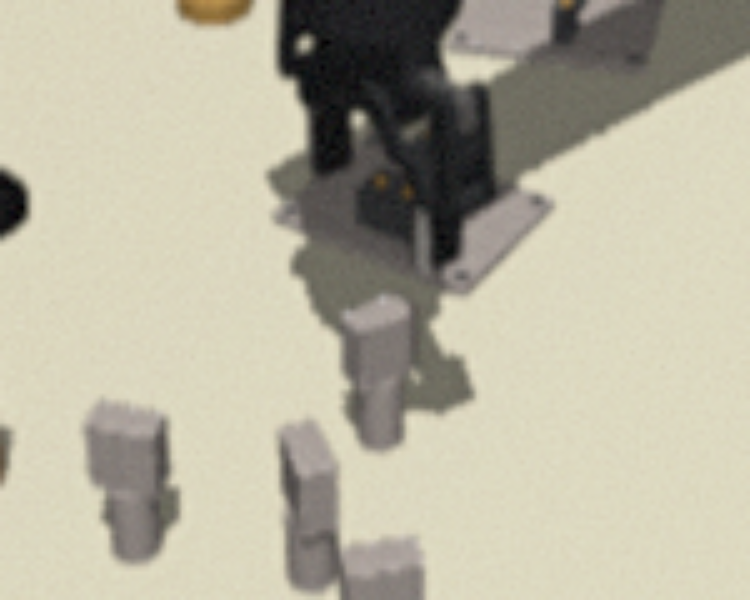

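View pics/top1z.png

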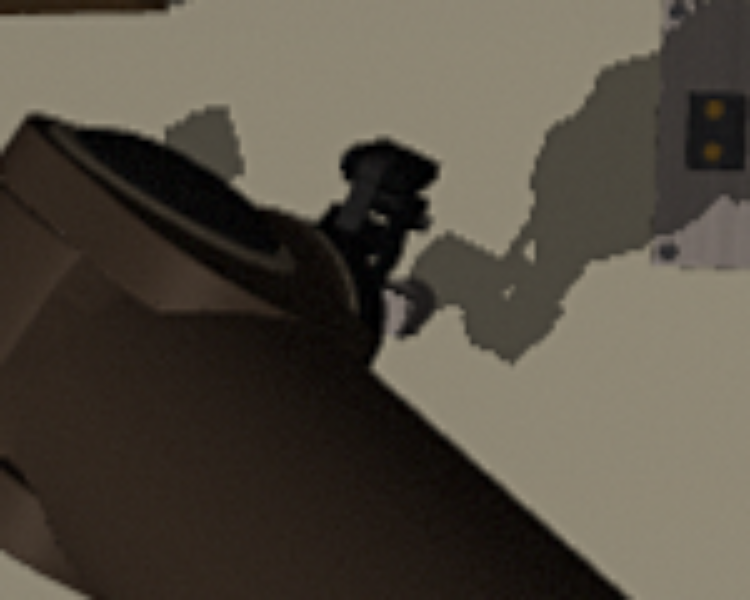

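Run:
```python
from h import *
g=np.load("pics/side0.npz");p,d=g['p'],g['d']
P=cloud("side",d);Z=P[:,:,2]
for n in("go",):pass
c=proj("side",[.458,.2825,.08])[0];print(c)
u,v=c.astype(int)
m=np.zeros(Z.shape,np.uint8);sl=(slice(v-12,v+40),slice(u-18,u+18))
# top face: brighter; print depth-derived z & points
m[sl]=(Z[sl]>.045)
uu=np.where(m);Q=P[uu];print(len(Q),Q.min(0),Q.max(0))
top=Q[Q[:,2]>.0765];print('top',len(top),top.mean(0))
# shank foot: pixels low
m2=np.zeros(Z.shape,np.uint8);m2[sl]=(Z[sl]>.006)&(Z[sl]<.036)&(np.abs(P[sl][:,:,0]-.458)<.03)&(np.abs(P[sl][:,:,1]-.2825)<.03)
Q2=P[np.where(m2)];print('shank',len(Q2),Q2.min(0),Q2.max(0),np.median(Q2,0))
o=-cam("side")[1].T@cam("side")[2];print('cam',o)
# triangulate shank axis: ray via mean px of shank, mid horizontal
vv,ww=np.where(m2)
for r in np.unique(vv):
    x=ww[vv==r];print(r,x.min(),x.max(),np.median(Z[r,x.min():x.max()+1]),end=' | ')
print()
# anvil/bed check: bed corners screw in side
print('nearby top face cols/rows')
I=p[v-10:v+12,u-14:u+14].mean(2).astype(int);print(I)
```

```text
[272.7057 259.5674]
384 [0.0531 0.2706 0.0454] [0.4721 0.9554 0.7102]
top 181 [0.4337 0.3569 0.0973]
shank 89 [0.4439 0.2837 0.0077] [0.4648 0.3011 0.0353] [0.4509 0.2963 0.0213]
cam [0.0531 0.9554 0.7102]
276 277 277 0.03522055454998274 | 277 268 277 0.03643034530040393 | 278 268 277 0.033531148507341915 | 279 268 277 0.030174816753322824 | 280 268 277 0.027300166806080457 | 281 268 277 0.024748482238658026 | 282 268 277 0.020953409755045945 | 283 268 277 0.01756919759818036 | 284 268 277 0.013964095222263261 | 285 269 276 0.011836098369161052 | 286 269 275 0.010200837210352446 | 
nearby top face cols/rows
[[192 191 194 190 192 187 181 169 154 135 130 126 128 132 136 139 144 152
  143 147 143 147 147 150 141 143 142 146]
 [191 189 192 189 195 194 193 193 184 170 172 151 132 121 119 118 137 145
  148 150 147 144 143 144 146 143 140 146]
 [193 193 189 188 187 189 194 186 194 191 191 185 166 156 135 133 125 125
  126 134 148 144 153 143 147 140 144 140]
 [194 190 190 189 190 189 191 192 193 193 192 192 190 183 174 166 153 132
  119 120 129 134 137 142 147 147 142 145]
 [192 190 187 192
[... 1389 characters left out ...]
189 189 193 188 189 193 180 120  85 102 118 121 117 114 109 112 113 109
  108 106 100 107 144 181 189 195 192 192]
 [192 188 193 192 189 193 185 132  89  83  99  99 105 105 109 106 107 108
  110 103 103 103 141 186 193 189 192 192]
 [188 186 192 191 189 196 184 132  94  83  91 105 110 108 112 106 106 110
  108 111  99 106 142 185 191 190 190 193]
 [191 190 190 188 193 194 185 128  91  83  86 102 107 105 108 110 107 112
  111 103 100 107 142 186 192 192 195 190]
 [190 190 191 194 191 196 185 132  93  86  95 103 108 108 115 110 111 105
  111 108 101 105 138 187 196 191 189 189]
 [195 187 192 191 193 195 184 132  91  84  90 105 106 109 105 112 103 108
  107 106  98 105 144 185 194 191 191 197]]
```

Emit:
drive_tool --motion '[[[0.026, 0, -0.003, 0, 0], [0.052, 0, -0.003, 0, 0], [0.078, 0, -0.003, 0, 0], [0.078, 0, -0.003, 0, 0]]]'

```text
time_s: 2.87
tool_pos: [0.4562, 0.2818, 0.0593]
tool_rot: [1.543, 0.947, -1.554]
force: [-1.6, -0.7, -0.2]
gripper_width: 0.0855
```

Emit:
drive_tool --motion '[[[0, 0, 0, 0, 100], [0, 0, 0, 0, 130], [0, 0, 0, 0, 160], [0, 0, 0, 0, 190], [0, 0, 0, 0, 220]]]' --newtons 80

```text
time_s: 3.28
tool_pos: [0.4585, 0.2838, 0.0636]
tool_rot: [1.55, 0.947, -1.546]
force: [-0.7, -0.7, -0.2]
gripper_width: 0.0257
```

Emit:
drive_tool --motion '[[[0, 0, 0, 0, 255], [0, 0, 0, 0, 255], [0, 0, 0, 0, 255], [0, 0, 0, 0, 255], [0, 0, 0, 0, 255]]]'

```text
time_s: 3.7
tool_pos: [0.4584, 0.2838, 0.0633]
tool_rot: [1.549, 0.947, -1.546]
force: [-0.3, -1.3, 7.0]
gripper_width: 0.0172
```

Run:
```python
from h import *
st()
for n in("side",):
    p,d=read_camera(n)
    u,v=proj(n,[.458,.2825,.08])[0].astype(int)
    cv2.imwrite(f"pics/{n}2z.png",cv2.resize(p[max(v-60,0):v+60,u-75:u+75,::-1],None,fx=5,fy=5))
```

```text
t 3.7 pos [0.4584 0.2838 0.0633] yawY -27.03 F [-0.3492 -1.2645  6.9997] T [-0.2874  0.0672 -0.0347] w 0.0172
```

View pics/side2z.png

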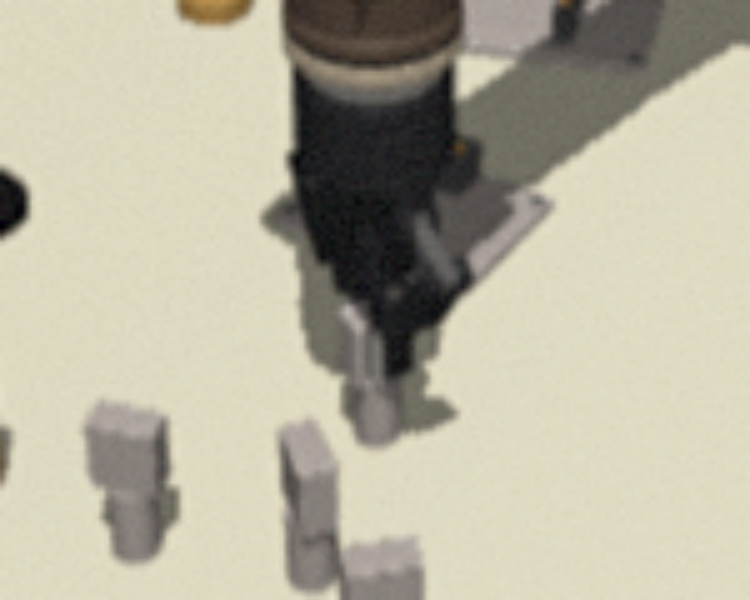

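Emit:
drive_tool --motion '[[[-0.01, 0, 0, 0, 255], [-0.03, 0, 0, 0, 255], [-0.06, 0, 0, -5, 255], [-0.06, 0, 0, -12, 255], [-0.06, 0, 0, -19, 255]]]'

```text
time_s: 4.17
tool_pos: [0.4584, 0.284, 0.1245]
tool_rot: [1.31, 1.142, -1.305]
force: [0.2, -0.8, -4.1]
gripper_width: 0.0169
```

Emit:
drive_tool --motion '[[[0, 0, 0, -4.7, 255], [0, 0, 0, -4.7, 255], [0, 0, 0, -4.7, 255]]]'

```text
time_s: 4.42
tool_pos: [0.4576, 0.2831, 0.1223]
tool_rot: [1.253, 1.18, -1.255]
force: [0.6, 0.1, -2.4]
gripper_width: 0.0172
```

Run:
```python
from h import *
to([.4928,.1123,.09],-3.3)
to([.4928,.1123,.0713],-3.3)
for n in("side",):
    p,d=read_camera(n)
    u,v=proj(n,[.458,.2825,.12])[0].astype(int)
    cv2.imwrite(f"pics/{n}3z.png",cv2.resize(p[max(v-60,0):v+60,u-75:u+75,::-1],None,fx=5,fy=5))
```

```text
t 4.42 pos [0.4576 0.2831 0.1223] yawY -3.5 F [ 0.5965  0.1241 -2.4209] T [-0.024  -0.0135 -0.0073] w 0.0172
shift mm [ 32.3488  45.6104 168.3599]
turn deg -0.19543133441752047 or 179.80456866558248
t 4.42 pos [0.4576 0.2831 0.1223] yawY -3.5 F [ 0.5965  0.1241 -2.4209] T [-0.024  -0.0135 -0.0073] w 0.0172
shift mm [ 51.0488  45.6231 168.3544]
turn deg -0.19543133441752047 or 179.80456866558248
```

View pics/side3z.png

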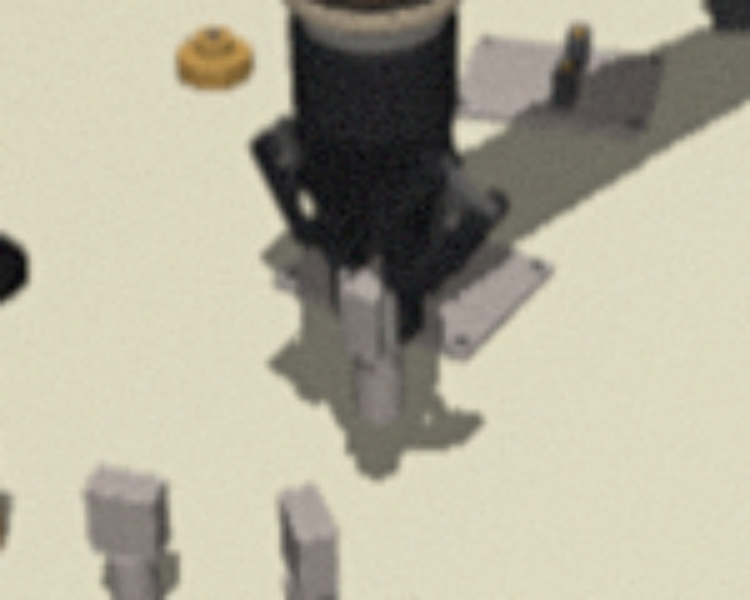

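Emit:
drive_tool --motion '[[[0, 0.0092, 0.0336, 0, 255], [0, 0.0184, 0.0672, 0, 255], [0, 0.0276, 0.101, 0, 255], [0, 0.0366, 0.1346, 0, 255], [0, 0.0456, 0.1684, 0, 255]]]'

```text
time_s: 4.88
tool_pos: [0.4934, 0.1113, 0.1223]
tool_rot: [1.253, 1.18, -1.253]
force: [0.2, 0.2, -3.5]
gripper_width: 0.0168
```

Emit:
drive_tool --motion '[[[0.015, 0, 0, 0, 255], [0.03, 0, 0, 0, 255], [0.045, 0, 0, 0, 255], [0.045, 0, 0, 0, 255], [0.045, 0, 0, 0, 255]]]'

```text
time_s: 5.3
tool_pos: [0.4929, 0.1128, 0.077]
tool_rot: [1.251, 1.182, -1.254]
force: [-0.3, 0.2, -3.0]
gripper_width: 0.017
```

Run:
```python
from h import *
to([.4928,.1123,.0713],-3.3)
for n in("top","side"):
    p,d=read_camera(n)
    u,v=proj(n,[.51,.1125,.03])[0].astype(int)
    cv2.imwrite(f"pics/{n}4z.png",cv2.resize(p[max(v-50,0):v+50,u-65:u+65,::-1],None,fx=6,fy=6))
```

```text
t 5.3 pos [0.4929 0.1128 0.077 ] yawY -3.38 F [-0.3409  0.1912 -2.982 ] T [ 0.0151  0.0157 -0.0255] w 0.017
shift mm [ 5.6833 -0.0832  0.5432]
turn deg -0.07897638303417409 or 179.92102361696584
```

View pics/side4z.png

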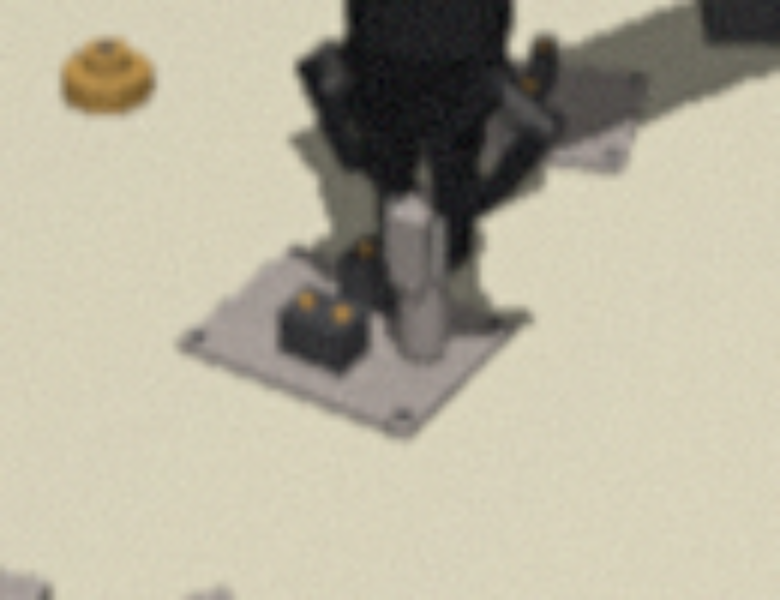

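View pics/top4z.png

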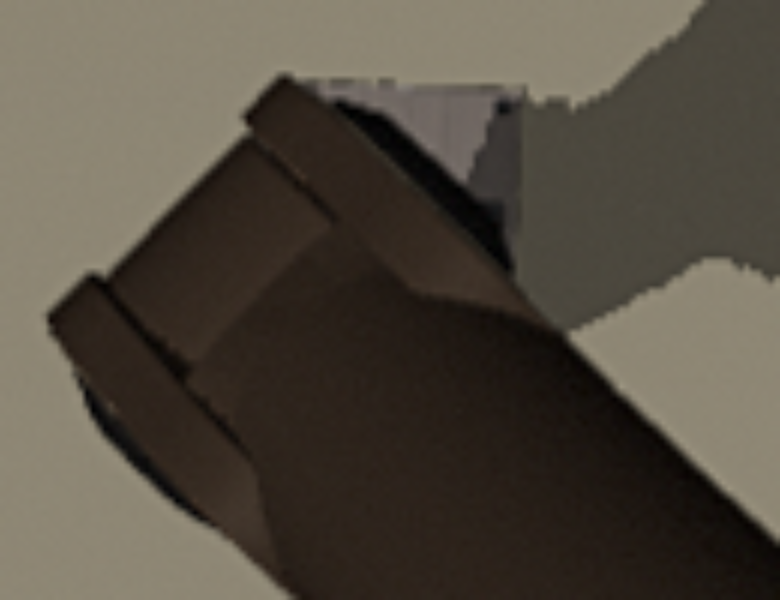

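Emit:
drive_tool --motion '[[[0.003, 0, 0, 0, 255], [0.0045, 0, 0, 0, 255], [0.0055, 0, 0, 0, 255], [0.0055, 0, 0, 0, 255], [0.0055, 0, 0, 0, 255]]]'

```text
time_s: 5.82
tool_pos: [0.4936, 0.1128, 0.0719]
tool_rot: [1.252, 1.181, -1.252]
force: [0.1, -0.1, -2.5]
gripper_width: 0.0171
```

Emit:
drive_tool --motion '[[[0.0007, 0, 0, 0, 255], [0.0014, 0, 0, 0, 255], [0.0014, 0, 0, 0, 255]]]'

```text
time_s: 6.07
tool_pos: [0.4937, 0.1129, 0.0713]
tool_rot: [1.252, 1.18, -1.251]
force: [-3.5, -0.8, 7.9]
gripper_width: 0.0168
```

Emit:
drive_tool --motion '[[[0.0007, 0, 0, 0, 255], [0.0007, 0, 0, 0, 255]]]'

```text
time_s: 6.23
tool_pos: [0.4938, 0.113, 0.0713]
tool_rot: [1.251, 1.18, -1.251]
force: [-5.1, -1.9, 17.2]
gripper_width: 0.0169
```

Emit:
drive_tool --motion '[[[-0.0013, 0, 0.0006, 0, 255], [-0.0013, 0.002, 0.0006, 0, 255], [-0.0013, 0.004, 0.0006, 0, 255], [-0.0013, 0.006, 0.0006, 0, 255], [-0.0013, 0.006, 0.0006, 0, 255]]]'

```text
time_s: 6.65
tool_pos: [0.4993, 0.1121, 0.0713]
tool_rot: [1.251, 1.182, -1.252]
force: [-3.3, -0.8, 8.3]
gripper_width: 0.017
```

```bash
cat >> h.py <<'E'
def gp(k):
    c,t={'go':((.5351,.1145),-.058),'nogo':((.5574,-.1208),.265)}[k]
    s,R,y=st();e=np.array([np.cos(t),np.sin(t)]);n=np.array([-e[1],e[0]]);q=np.array(s['tool_pos'])[:2]-c;F=np.array(s['force'])[:2]
    print(k,'x %.2f n %.2f mm  Fx %.2f Fn %.2f'%(1000*q@e,1000*q@n,F@e,F@n),'targetyaw',np.degrees(t))
E
python3 -c "
from h import *
gp('go')"
```

```text
t 6.65 pos [0.4993 0.1121 0.0713] yawY -3.32 F [-3.3212 -0.772   8.2865] T [-0.0859  1.0944 -0.0184] w 0.017
go x -35.59 n -4.47 mm  Fx -3.27 Fn -0.96 targetyaw -3.323155211758775
```

Emit:
drive_tool --motion '[[[-0.0007, 0.001, 0, 0, 255], [-0.0007, 0.003, 0, 0, 255], [-0.0007, 0.003, 0, 0, 255]]]'

```text
time_s: 6.9
tool_pos: [0.5031, 0.1115, 0.0715]
tool_rot: [1.252, 1.181, -1.252]
force: [0.0, -0.2, -4.2]
gripper_width: 0.0171
```

```bash
python3 -c "
from h import *
gp('go')"
```

```text
t 6.9 pos [0.5031 0.1115 0.0715] yawY -3.34 F [ 0.0086 -0.1875 -4.2454] T [ 0.0402 -0.0147 -0.0292] w 0.0171
go x -31.74 n -4.84 mm  Fx 0.02 Fn -0.19 targetyaw -3.323155211758775
```

Emit:
drive_tool --motion '[[[0.0003, 0.001, 0, 0, 255], [0.0003, 0.002, 0, 0, 255], [0.0003, 0.003, 0, 0, 255], [0.0003, 0.003, 0, 0, 255]]]'

```text
time_s: 7.23
tool_pos: [0.5058, 0.1115, 0.0714]
tool_rot: [1.252, 1.181, -1.252]
force: [0.3, -0.6, -1.1]
gripper_width: 0.0171
```

```bash
python3 -c "
from h import *
gp('go')"
```

```text
t 7.23 pos [0.5058 0.1115 0.0714] yawY -3.33 F [ 0.3237 -0.6406 -1.124 ] T [ 0.0529  0.2262 -0.0396] w 0.0171
go x -29.09 n -4.70 mm  Fx 0.36 Fn -0.62 targetyaw -3.323155211758775
```

Emit:
drive_tool --motion '[[[0, 0.001, 0, 0, 255], [0, 0.002, 0, 0, 255], [0, 0.003, 0, 0, 255], [0, 0.003, 0, 0, 255]]]'

```text
time_s: 7.57
tool_pos: [0.5088, 0.1113, 0.0714]
tool_rot: [1.252, 1.181, -1.251]
force: [-0.2, -0.3, -0.9]
gripper_width: 0.0169
```

```bash
python3 -c "
from h import *
gp('go')"
```

```text
t 7.57 pos [0.5088 0.1113 0.0714] yawY -3.33 F [-0.2092 -0.3338 -0.9231] T [-0.0403  0.1194  0.015 ] w 0.0169
go x -26.04 n -4.75 mm  Fx -0.19 Fn -0.35 targetyaw -3.323155211758775
```

Emit:
drive_tool --motion '[[[0, 0.001, 0, 0, 255], [0, 0.002, 0, 0, 255], [0, 0.003, 0, 0, 255], [0, 0.003, 0, 0, 255]]]'

```text
time_s: 7.9
tool_pos: [0.5118, 0.1111, 0.0714]
tool_rot: [1.252, 1.181, -1.252]
force: [0.6, -0.3, -1.6]
gripper_width: 0.0171
```

Emit:
drive_tool --motion '[[[0, 0.0007, 0, 0, 255], [0, 0.0014, 0, 0, 255], [0, 0.002, 0, 0, 255], [0, 0.002, 0, 0, 255]]]'

```text
time_s: 8.23
tool_pos: [0.5136, 0.111, 0.0714]
tool_rot: [1.252, 1.181, -1.252]
force: [-1.6, 0.2, -1.2]
gripper_width: 0.0173
```

```bash
python3 -c "
from h import *
gp('go')"
```

```text
t 8.23 pos [0.5136 0.111  0.0714] yawY -3.32 F [-1.5727  0.1953 -1.2058] T [-0.0388  0.1913  0.0202] w 0.0173
go x -21.25 n -4.77 mm  Fx -1.58 Fn 0.10 targetyaw -3.323155211758775
```

Emit:
drive_tool --motion '[[[0, 0.0005, 0, 0, 255], [0, 0.001, 0, 0, 255], [0, 0.001, 0, 0, 255]]]'

```text
time_s: 8.48
tool_pos: [0.5144, 0.1109, 0.0714]
tool_rot: [1.251, 1.181, -1.252]
force: [-1.1, 0.3, 0.0]
gripper_width: 0.0171
```

```bash
python3 -c "
from h import *
gp('go')"
```

```text
t 8.48 pos [0.5144 0.1109 0.0714] yawY -3.32 F [-1.1315  0.2786  0.0058] T [-0.0808  0.4721 -0.022 ] w 0.0171
go x -20.45 n -4.82 mm  Fx -1.15 Fn 0.21 targetyaw -3.323155211758775
```

Emit:
drive_tool --motion '[[[0, 0.0005, 0, 0, 255], [0, 0.001, 0, 0, 255], [0, 0.0015, 0, 0, 255], [0, 0.0015, 0, 0, 255]]]'

```text
time_s: 8.82
tool_pos: [0.516, 0.1107, 0.0714]
tool_rot: [1.252, 1.181, -1.252]
force: [-2.0, -1.0, 1.1]
gripper_width: 0.017
```

```bash
python3 -c "
from h import *
gp('go')"
```

```text
t 8.82 pos [0.516  0.1107 0.0714] yawY -3.33 F [-2.0024 -0.9655  1.1145] T [-0.2549  0.6221  0.044 ] w 0.017
go x -18.86 n -4.92 mm  Fx -1.94 Fn -1.08 targetyaw -3.323155211758775
```

Emit:
drive_tool --motion '[[[-0.0002, 0, 0.0005, 0, 255], [-0.0002, 0.001, 0.0005, 0, 255], [-0.0002, 0.002, 0.0005, 0, 255], [-0.0002, 0.002, 0.0005, 0, 255]]]'

```text
time_s: 9.15
tool_pos: [0.5185, 0.1103, 0.0716]
tool_rot: [1.252, 1.181, -1.251]
force: [-0.2, 0.2, -3.1]
gripper_width: 0.0168
```

```bash
python3 -c "
from h import *
gp('go')"
```

```text
t 9.15 pos [0.5185 0.1103 0.0716] yawY -3.33 F [-0.2363  0.1714 -3.1146] T [-0.0229 -0.0386 -0.0191] w 0.0168
go x -16.38 n -5.14 mm  Fx -0.25 Fn 0.16 targetyaw -3.323155211758775
```

Emit:
drive_tool --motion '[[[0.0002, 0.001, 0, 0, 255], [0.0002, 0.002, 0, 0, 255], [0.0002, 0.003, 0, 0, 255], [0.0002, 0.004, 0, 0, 255], [0.0002, 0.004, 0, 0, 255]]]'

```text
time_s: 9.57
tool_pos: [0.5222, 0.11, 0.0714]
tool_rot: [1.252, 1.181, -1.252]
force: [0.6, -0.2, -2.6]
gripper_width: 0.0172
```

```bash
python3 -c "
from h import *
gp('go')"
```

```text
t 9.57 pos [0.5222 0.11   0.0714] yawY -3.32 F [ 0.5706 -0.1991 -2.5657] T [-0.04   -0.0643 -0.0037] w 0.0172
go x -12.58 n -5.23 mm  Fx 0.58 Fn -0.17 targetyaw -3.323155211758775
```

Emit:
drive_tool --motion '[[[0.0001, 0.0015, 0, 0, 255], [0.0001, 0.003, 0, 0, 255], [0.0001, 0.0045, 0, 0, 255], [0.0001, 0.006, 0, 0, 255], [0.0001, 0.006, 0, 0, 255]]]'

```text
time_s: 9.98
tool_pos: [0.5284, 0.1097, 0.0714]
tool_rot: [1.252, 1.181, -1.251]
force: [-0.6, 0.0, -0.8]
gripper_width: 0.0174
```

```bash
python3 -c "
from h import *
gp('go')"
```

```text
t 9.98 pos [0.5284 0.1097 0.0714] yawY -3.32 F [-0.6081  0.0313 -0.7651] T [-0.0182  0.0286  0.0506] w 0.0174
go x -6.45 n -5.19 mm  Fx -0.61 Fn -0.00 targetyaw -3.323155211758775
```

Emit:
drive_tool --motion '[[[0, 0.002, 0, 0, 255], [0, 0.004, 0, 0, 255], [0, 0.006, 0, 0, 255], [0, 0.008, 0, 0, 255], [0, 0.008, 0, 0, 255]]]'

```text
time_s: 10.4
tool_pos: [0.5365, 0.1092, 0.0714]
tool_rot: [1.252, 1.181, -1.251]
force: [-0.1, -0.2, 1.1]
gripper_width: 0.0168
```

```bash
python3 -c "
from h import *
gp('go')"
```

```text
t 10.4 pos [0.5365 0.1092 0.0714] yawY -3.33 F [-0.0837 -0.1651  1.1115] T [0.0105 0.148  0.0245] w 0.0168
go x 1.71 n -5.18 mm  Fx -0.07 Fn -0.17 targetyaw -3.323155211758775
```

Emit:
drive_tool --motion '[[[-0.0002, 0.002, 0, 0, 255], [-0.0002, 0.004, 0, 0, 255], [-0.0002, 0.006, 0, 0, 255], [-0.0002, 0.008, 0, 0, 255], [-0.0002, 0.008, 0, 0, 255]]]'

```text
time_s: 10.82
tool_pos: [0.5445, 0.1087, 0.0714]
tool_rot: [1.252, 1.181, -1.251]
force: [1.5, 0.3, -2.9]
gripper_width: 0.0173
```

```bash
python3 -c "
from h import *
gp('go')"
```

```text
t 10.82 pos [0.5445 0.1087 0.0714] yawY -3.33 F [ 1.4701  0.2706 -2.8847] T [-0.042  -0.1492 -0.0169] w 0.0173
go x 9.77 n -5.28 mm  Fx 1.45 Fn 0.36 targetyaw -3.323155211758775
```

Emit:
drive_tool --motion '[[[0.0001, 0.002, 0, 0, 255], [0.0001, 0.004, 0, 0, 255], [0.0001, 0.006, 0, 0, 255], [0.0001, 0.008, 0, 0, 255], [0.0001, 0.008, 0, 0, 255]]]'

```text
time_s: 11.23
tool_pos: [0.5525, 0.1082, 0.0714]
tool_rot: [1.252, 1.181, -1.251]
force: [0.9, -0.1, -1.0]
gripper_width: 0.0171
```

```bash
python3 -c "
from h import *
gp('go')"
```

```text
t 11.23 pos [0.5525 0.1082 0.0714] yawY -3.33 F [ 0.8539 -0.1363 -1.0404] T [-0.0012 -0.0911  0.023 ] w 0.0171
go x 17.77 n -5.29 mm  Fx 0.86 Fn -0.09 targetyaw -3.323155211758775
```

Emit:
drive_tool --motion '[[[0, 0.0025, 0, 0, 255], [0, 0.005, 0, 0, 255], [0, 0.0075, 0, 0, 255], [0, 0.01, 0, 0, 255], [0, 0.0125, 0, 0, 255]]]'

```text
time_s: 11.65
tool_pos: [0.5646, 0.1076, 0.0714]
tool_rot: [1.252, 1.181, -1.252]
force: [-0.9, -1.0, -0.3]
gripper_width: 0.017
```

Emit:
drive_tool --motion '[[[0, 0.0025, 0, 0, 255], [0, 0.005, 0, 0, 255], [0, 0.0085, 0, 0, 255], [0, 0.012, 0, 0, 255], [0, 0.0145, 0, 0, 255]]]'

```text
time_s: 12.07
tool_pos: [0.5794, 0.1066, 0.0714]
tool_rot: [1.252, 1.181, -1.252]
force: [-1.7, 0.6, 0.9]
gripper_width: 0.0171
```

```bash
python3 -c "
from h import *
gp('go')
p,d=read_camera('side')
u,v=proj('side',[.54,.1125,.03])[0].astype(int)
cv2.imwrite('pics/side5z.png',cv2.resize(p[v-50:v+50,u-65:u+65,::-1],None,fx=6,fy=6))
"
```

```text
t 12.07 pos [0.5794 0.1066 0.0714] yawY -3.33 F [-1.6801  0.606   0.9234] T [0.0139 0.4393 0.0005] w 0.0171
go x 44.66 n -5.30 mm  Fx -1.71 Fn 0.51 targetyaw -3.323155211758775
```

View pics/side5z.png

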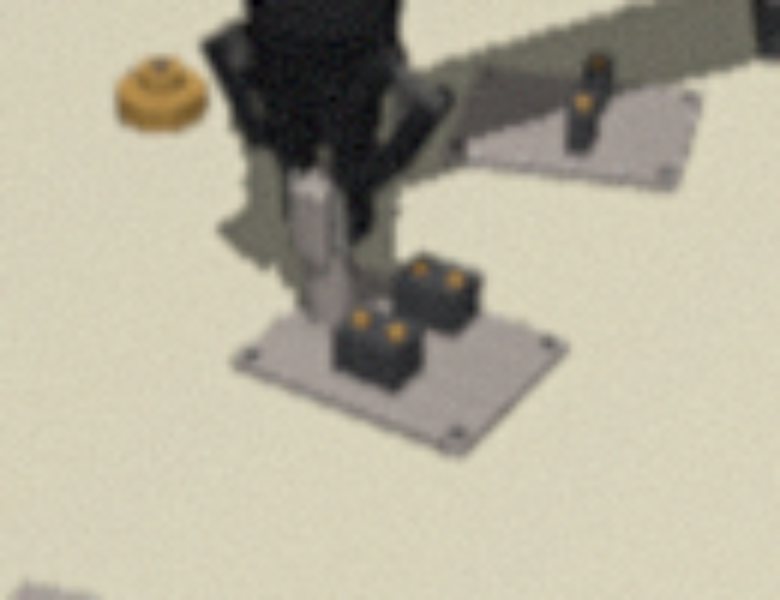

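Emit:
drive_tool --motion '[[[-0.015, 0, 0, 0, 255], [-0.035, 0, 0, 0, 255], [-0.06, 0, 0, -6, 255], [-0.06, 0, 0, -12, 255], [-0.06, 0, 0, -18.5, 255]]]'

```text
time_s: 12.53
tool_pos: [0.5801, 0.1069, 0.133]
tool_rot: [1.01, 1.322, -1.006]
force: [0.3, -0.7, -4.8]
gripper_width: 0.0175
```

```bash
python3 -c "
from h import *
to([.5166,-.1308,.1315],15.2)
"
```

```text
t 12.53 pos [0.5801 0.1069 0.133 ] yawY 15.46 F [ 0.2881 -0.6821 -4.8005] T [-0.0406  0.0426  0.1205] w 0.0175
shift mm [   1.2209 -124.5216  212.2044]
turn deg 0.25587582941786025 or -179.74412417058215
```

Emit:
drive_tool --motion '[[[0, -0.0208, 0.0354, 0, 255], [0, -0.0415, 0.0708, 0, 255], [0, -0.0623, 0.1062, 0, 255], [0, -0.083, 0.1416, 0, 255], [0, -0.1038, 0.1768, 0, 255]]]'

```text
time_s: 12.95
tool_pos: [0.5243, -0.0931, 0.1312]
tool_rot: [1.012, 1.323, -1.012]
force: [2.2, -0.2, -3.3]
gripper_width: 0.0169
```

Emit:
drive_tool --motion '[[[0, -0.0207, 0.0354, 0.2, 255], [0.015, -0.0207, 0.0354, 0.2, 255], [0.035, -0.0207, 0.0354, 0.2, 255], [0.055, -0.0207, 0.0354, 0.2, 255], [0.055, -0.0207, 0.0354, 0.2, 255]]]'

```text
time_s: 13.37
tool_pos: [0.512, -0.1314, 0.0732]
tool_rot: [1.014, 1.326, -1.018]
force: [-0.1, 1.4, -2.5]
gripper_width: 0.0172
```

```bash
python3 -c "
from h import *
gp('nogo')
to([.5166,-.1308,.0713],15.2)
"
```

```text
t 13.37 pos [ 0.512  -0.1314  0.0732] yawY 14.91 F [-0.0507  1.4106 -2.4695] T [ 0.004   0.0971 -0.0204] w 0.0172
nogo x -46.59 n 1.69 mm  Fx 0.32 Fn 1.37 targetyaw 15.183381570966816
t 13.37 pos [ 0.512  -0.1314  0.0732] yawY 14.91 F [-0.0507  1.4106 -2.4695] T [ 0.004   0.0971 -0.0204] w 0.0172
shift mm [1.8892 4.6106 0.6345]
turn deg -0.2914675654252079 or 179.7085324345748
```

Emit:
drive_tool --motion '[[[0, 0.003, 0.0006, -0.3, 255], [0.0005, 0.0046, 0.0006, -0.3, 255], [0.001, 0.0046, 0.0006, -0.3, 255]]]'

```text
time_s: 13.62
tool_pos: [0.5204, -0.1296, 0.0767]
tool_rot: [1.011, 1.322, -1.008]
force: [1.0, -0.2, -2.8]
gripper_width: 0.0175
```

```bash
python3 -c "
from h import *
gp('nogo')
p,d=read_camera('side')
u,v=proj('side',[.53,-.1125,.03])[0].astype(int)
cv2.imwrite('pics/side6z.png',cv2.resize(p[v-50:v+50,u-65:u+65,::-1],None,fx=6,fy=6))
"
```

```text
t 13.62 pos [ 0.5204 -0.1296  0.0767] yawY 15.33 F [ 1.0058 -0.164  -2.8377] T [ 0.0027 -0.065  -0.0438] w 0.0175
nogo x -37.98 n 1.17 mm  Fx 0.93 Fn -0.42 targetyaw 15.183381570966816
```

View pics/side6z.png

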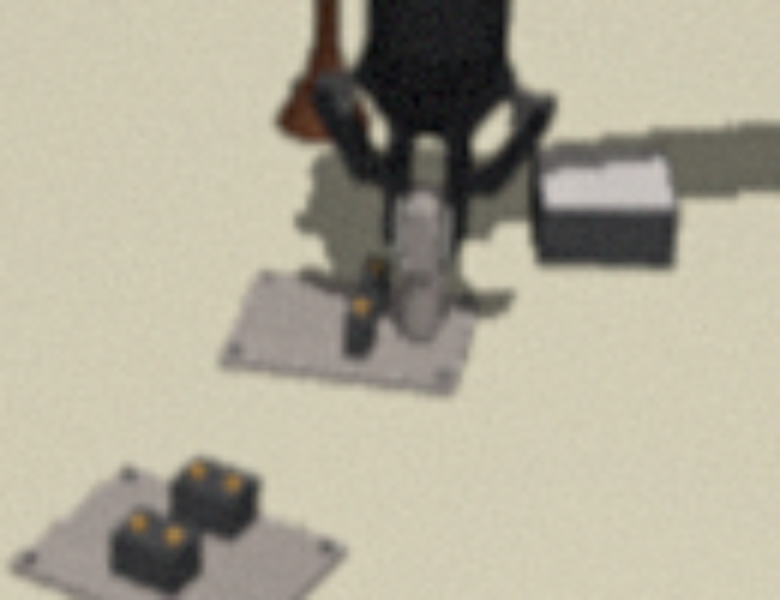

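Emit:
drive_tool --motion '[[[0.001, -0.002, 0, 0, 255], [0.0025, -0.004, 0, 0, 255], [0.004, -0.004, 0, 0, 255], [0.005, -0.004, 0, 0, 255], [0.005, -0.004, 0, 0, 255]]]'

```text
time_s: 14.08
tool_pos: [0.5147, -0.1314, 0.0713]
tool_rot: [1.009, 1.323, -1.012]
force: [-4.4, -0.3, 9.8]
gripper_width: 0.0172
```

Emit:
drive_tool --motion '[[[0.0004, 0, 0, 0, 255], [0.0007, 0, 0, 0, 255], [0.0007, 0, 0, 0, 255]]]'

```text
time_s: 14.33
tool_pos: [0.5147, -0.1314, 0.0713]
tool_rot: [1.009, 1.323, -1.012]
force: [-6.9, -0.2, 18.1]
gripper_width: 0.0166
```

```bash
python3 -c "
from h import *
gp('nogo')
"
```

```text
t 14.33 pos [ 0.5147 -0.1314  0.0713] yawY 15.27 F [-6.8982 -0.2305 18.1102] T [0.028  1.7707 0.0341] w 0.0166
nogo x -43.95 n 0.97 mm  Fx -6.72 Fn 1.58 targetyaw 15.183381570966816
```

Emit:
drive_tool --motion '[[[-0.0008, 0, 0, 0, 255], [-0.0015, 0, 0, 0, 255], [-0.0015, 0.002, 0, 0, 255], [-0.0015, 0.004, 0, 0, 255], [-0.0015, 0.004, 0, 0, 255]]]'

```text
time_s: 14.75
tool_pos: [0.5191, -0.1302, 0.0713]
tool_rot: [1.01, 1.323, -1.011]
force: [-2.6, -0.2, 4.5]
gripper_width: 0.017
```

```bash
python3 -c "
from h import *
gp('nogo')
"
```

```text
t 14.75 pos [ 0.5191 -0.1302  0.0713] yawY 15.28 F [-2.6075 -0.2215  4.5427] T [-0.3394  0.6954 -0.0231] w 0.017
nogo x -39.39 n 0.95 mm  Fx -2.57 Fn 0.47 targetyaw 15.183381570966816
```

Emit:
drive_tool --motion '[[[-0.0004, 0.002, 0, 0, 255], [-0.0004, 0.004, 0, 0, 255], [-0.0004, 0.006, 0, 0, 255], [-0.0004, 0.008, 0, 0, 255], [-0.0004, 0.01, 0, 0, 255]]]'

```text
time_s: 15.17
tool_pos: [0.5288, -0.1272, 0.0714]
tool_rot: [1.011, 1.324, -1.01]
force: [-0.5, -0.9, -2.3]
gripper_width: 0.0172
```

```bash
python3 -c "
from h import *
gp('nogo')
"
```

```text
t 15.17 pos [ 0.5288 -0.1272  0.0714] yawY 15.29 F [-0.4826 -0.8654 -2.2616] T [-0.0064  0.0569 -0.0262] w 0.0172
nogo x -29.28 n 1.31 mm  Fx -0.69 Fn -0.71 targetyaw 15.183381570966816
```

Emit:
drive_tool --motion '[[[0.0001, 0.001, 0, 0, 255], [0.0001, 0.002, 0.0002, 0, 255], [0.0001, 0.003, 0.0002, 0, 255], [0.0001, 0.004, 0.0002, 0, 255], [0.0001, 0.004, 0.0002, 0, 255]]]'

```text
time_s: 15.58
tool_pos: [0.5327, -0.1264, 0.0714]
tool_rot: [1.011, 1.324, -1.01]
force: [-0.1, -0.6, -4.3]
gripper_width: 0.0168
```

```bash
python3 -c "
from h import *
gp('nogo')
"
```

```text
t 15.58 pos [ 0.5327 -0.1264  0.0714] yawY 15.29 F [-0.0916 -0.6471 -4.2745] T [ 0.0557 -0.0039  0.0149] w 0.0168
nogo x -25.35 n 1.03 mm  Fx -0.26 Fn -0.60 targetyaw 15.183381570966816
```

Emit:
drive_tool --motion '[[[0.0001, 0.0005, 0, 0, 255], [0.0001, 0.001, 0, 0, 255], [0.0001, 0.0015, 0, 0, 255], [0.0001, 0.002, 0, 0, 255], [0.0001, 0.002, 0, 0, 255]]]'

```text
time_s: 16.0
tool_pos: [0.5345, -0.126, 0.0714]
tool_rot: [1.011, 1.323, -1.01]
force: [0.1, 0.2, -2.4]
gripper_width: 0.0169
```

```bash
python3 -c "
from h import *
gp('nogo')
"
```

```text
t 16.0 pos [ 0.5345 -0.126   0.0714] yawY 15.28 F [ 0.0805  0.2323 -2.3915] T [-0.0181 -0.0494 -0.0496] w 0.0169
nogo x -23.46 n 0.97 mm  Fx 0.14 Fn 0.20 targetyaw 15.183381570966816
```

Emit:
drive_tool --motion '[[[0.0001, 0.0005, 0, 0, 255], [0.0001, 0.001, 0, 0, 255], [0.0001, 0.001, 0, 0, 255]]]'

```text
time_s: 16.25
tool_pos: [0.5353, -0.1258, 0.0714]
tool_rot: [1.01, 1.323, -1.011]
force: [-1.8, 0.1, -0.6]
gripper_width: 0.0174
```

Emit:
drive_tool --motion '[[[0, 0.0005, 0, 0, 255], [0, 0.001, 0, 0, 255], [0, 0.001, 0, 0, 255]]]'

```text
time_s: 16.5
tool_pos: [0.536, -0.1257, 0.0714]
tool_rot: [1.01, 1.324, -1.011]
force: [-3.2, -1.3, 2.7]
gripper_width: 0.0171
```

```bash
python3 -c "
from h import *
gp('nogo')
"
```

```text
t 16.5 pos [ 0.536  -0.1257  0.0714] yawY 15.27 F [-3.2368 -1.3065  2.695 ] T [-0.2277  0.8522 -0.0109] w 0.0171
nogo x -21.97 n 0.85 mm  Fx -3.47 Fn -0.41 targetyaw 15.183381570966816
```

Emit:
drive_tool --motion '[[[-0.0003, 0.0005, 0, 0, 255], [-0.0003, 0.001, 0, 0, 255], [-0.0003, 0.0015, 0, 0, 255], [-0.0003, 0.0015, 0, 0, 255]]]'

```text
time_s: 16.83
tool_pos: [0.5373, -0.1255, 0.0714]
tool_rot: [1.01, 1.324, -1.012]
force: [-3.7, -2.9, 0.3]
gripper_width: 0.0174
```

```bash
python3 -c "
from h import *
gp('nogo')
"
```

```text
t 16.83 pos [ 0.5373 -0.1255  0.0714] yawY 15.27 F [-3.7063 -2.8825  0.2992] T [-0.619   0.9584  0.0333] w 0.0174
nogo x -20.62 n 0.68 mm  Fx -4.33 Fn -1.81 targetyaw 15.183381570966816
```

Emit:
drive_tool --motion '[[[0, -0.0005, 0.0004, 0, 255], [0, -0.0005, 0.0008, 0, 255], [0, -0.0005, 0.0008, 0, 255]]]'

```text
time_s: 17.08
tool_pos: [0.5374, -0.1259, 0.0714]
tool_rot: [1.011, 1.324, -1.01]
force: [-3.0, -1.1, -3.8]
gripper_width: 0.017
```

```bash
python3 -c "
from h import *
gp('nogo')
"
```

```text
t 17.08 pos [ 0.5374 -0.1259  0.0714] yawY 15.28 F [-3.0319 -1.1416 -3.7504] T [-0.2779  0.5198  0.0328] w 0.017
nogo x -20.59 n 0.31 mm  Fx -3.23 Fn -0.31 targetyaw 15.183381570966816
```

Emit:
drive_tool --motion '[[[0.0001, 0, 0.0004, 0, 255], [0.0001, 0, 0.0008, 0, 255], [0.0001, 0, 0.0008, 0, 255]]]'

```text
time_s: 17.33
tool_pos: [0.5376, -0.1261, 0.0714]
tool_rot: [1.011, 1.324, -1.01]
force: [-2.8, 0.9, -2.3]
gripper_width: 0.0173
```

```bash
python3 -c "
from h import *
gp('nogo')
"
```

```text
t 17.33 pos [ 0.5376 -0.1261  0.0714] yawY 15.31 F [-2.8376  0.9404 -2.3374] T [0.2558 0.658  0.015 ] w 0.0173
nogo x -20.50 n 0.04 mm  Fx -2.49 Fn 1.65 targetyaw 15.183381570966816
```

Emit:
drive_tool --motion '[[[0, 0.0005, -0.0005, 0, 255], [0, 0.001, -0.0005, 0, 255], [0, 0.0014, -0.0005, 0, 255], [0, 0.0014, -0.0005, 0, 255]]]'

```text
time_s: 17.67
tool_pos: [0.5383, -0.1258, 0.0714]
tool_rot: [1.01, 1.325, -1.011]
force: [-5.2, 0.7, -0.8]
gripper_width: 0.0169
```

```bash
python3 -c "
from h import *
gp('nogo')
"
```

```text
t 17.67 pos [ 0.5383 -0.1258  0.0714] yawY 15.29 F [-5.2134  0.68   -0.7703] T [ 0.125   1.2958 -0.0368] w 0.0169
nogo x -19.71 n 0.12 mm  Fx -4.85 Fn 2.02 targetyaw 15.183381570966816
```

Emit:
drive_tool --motion '[[[0, 0.0003, -0.0004, 0, 255], [0, 0.0006, -0.0006, 0, 255], [0, 0.0006, -0.0006, 0, 255]]]'

```text
time_s: 17.92
tool_pos: [0.5386, -0.1257, 0.0714]
tool_rot: [1.009, 1.324, -1.012]
force: [-4.8, -1.4, 0.4]
gripper_width: 0.0171
```

```bash
python3 -c "
from h import *
gp('nogo')
"
```

```text
t 17.92 pos [ 0.5386 -0.1257  0.0714] yawY 15.26 F [-4.8236 -1.4254  0.4144] T [-0.2201  1.3771 -0.0247] w 0.0171
nogo x -19.45 n 0.22 mm  Fx -5.03 Fn -0.11 targetyaw 15.183381570966816
```

Emit:
drive_tool --motion '[[[-0.0002, 0.0005, 0, 0, 255], [-0.0002, 0.001, 0, 0, 255], [-0.0002, 0.001, 0, 0, 255]]]'

```text
time_s: 18.17
tool_pos: [0.5392, -0.1255, 0.0714]
tool_rot: [1.009, 1.325, -1.013]
force: [-6.2, -1.1, 0.3]
gripper_width: 0.0168
```

```bash
python3 -c "
from h import *
gp('nogo')
"
```

```text
t 18.17 pos [ 0.5392 -0.1255  0.0714] yawY 15.25 F [-6.1725 -1.1004  0.2539] T [-0.2898  1.5771  0.0113] w 0.0168
nogo x -18.84 n 0.23 mm  Fx -6.25 Fn 0.55 targetyaw 15.183381570966816
```

Emit:
drive_tool --motion '[[[-0.0001, 0.0005, 0, 0, 255], [-0.0001, 0.001, 0, 0, 255], [-0.0001, 0.0013, 0, 0, 255], [-0.0001, 0.0013, 0, 0, 255]]]'

```text
time_s: 18.5
tool_pos: [0.5397, -0.1254, 0.0714]
tool_rot: [1.008, 1.326, -1.014]
force: [-9.0, -1.5, 1.3]
gripper_width: 0.0173
```

```bash
python3 -c "
from h import *
gp('nogo')
"
```

```text
t 18.5 pos [ 0.5397 -0.1254  0.0714] yawY 15.25 F [-8.9777 -1.458   1.34  ] T [-0.3229  2.1462 -0.044 ] w 0.0173
nogo x -18.24 n 0.21 mm  Fx -9.05 Fn 0.94 targetyaw 15.183381570966816
```

Emit:
drive_tool --motion '[[[0, 0, 0, 0, 255], [0, 0, 0, 0, 255], [0, 0, 0, 0, 255], [0, 0, 0, 0, 255]]]'

```text
time_s: 18.83
tool_pos: [0.5397, -0.1254, 0.0714]
tool_rot: [1.008, 1.326, -1.014]
force: [-8.7, -0.8, 0.9]
gripper_width: 0.017
```

```bash
python3 -c "
from h import *
gp('nogo')
p,d=read_camera('side')
u,v=proj('side',[.54,-.1125,.03])[0].astype(int)
cv2.imwrite('pics/side7z.png',cv2.resize(p[v-40:v+30,u-45:u+45,::-1],None,fx=8,fy=8,interpolation=cv2.INTER_CUBIC))
"
```

```text
t 18.83 pos [ 0.5397 -0.1254  0.0714] yawY 15.25 F [-8.7216 -0.7615  0.8834] T [-0.3011  2.0473 -0.0319] w 0.017
nogo x -18.24 n 0.22 mm  Fx -8.62 Fn 1.55 targetyaw 15.183381570966816
```

View pics/side7z.png

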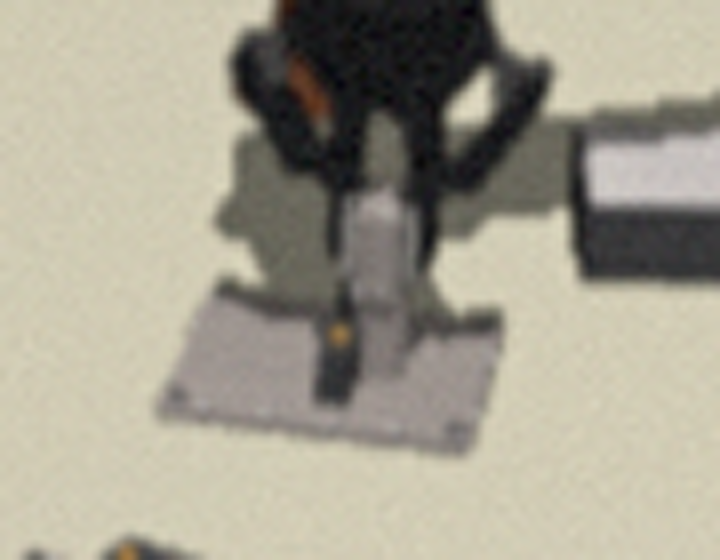

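Emit:
drive_tool --motion '[[[0, 0, -0.0003, 0, 255], [0, 0, -0.0003, 0, 255], [0, 0, -0.0003, 0, 255], [0, 0, -0.0003, 0, 255], [0, 0, -0.0003, 0, 255]]]'

```text
time_s: 19.3
tool_pos: [0.5397, -0.1254, 0.0714]
tool_rot: [1.009, 1.325, -1.014]
force: [-7.6, -1.1, 1.7]
gripper_width: 0.0168
```

```bash
python3 -c "
from h import *
gp('nogo')
q0=np.load('pics/side0.npz')['p'].astype(float)
q1=read_camera('side')[0].astype(float);q2=read_camera('side')[0].astype(float)
t=.265;e=np.array([np.cos(t),np.sin(t),0])
g=np.array([.5438,-.1,.034])
pu=proj('side',g)[0];print(pu)
u,v=np.round(pu).astype(int)
def b(I):
    s=np.clip(I[:,:,0]-I[:,:,2]-30,0,None)[v-5:v+6,u-6:u+7];yy,xx=np.mgrid[v-5:v+6,u-6:u+7];return np.array([(s*xx).sum(),(s*yy).sum()])/s.sum()
a0,a1,a2=b(q0),b(q1),b(q2);print(a0,a1,a2)
for a in(a1,a2):print(1000*(ray('side',a,.034)-ray('side',a0,.034))[0]@e)
"
```

```text
t 19.3 pos [ 0.5397 -0.1254  0.0714] yawY 15.23 F [-7.5665 -1.06    1.6676] T [-0.4367  2.0642  0.0008] w 0.0168
nogo x -18.27 n 0.24 mm  Fx -7.58 Fn 0.96 targetyaw 15.183381570966816
[309.6809 198.2248]
[309.8758 198.1925] [308.9919 198.3871] [308.9365 198.373 ]
2.555713022725981
2.748489402726789
```

Emit:
drive_tool --motion '[[[-0.0002, 0.0003, 0, 0, 255], [-0.0002, 0.0006, 0, 0, 255], [-0.0002, 0.0006, 0, 0, 255], [-0.0002, 0.0006, 0, 0, 255], [-0.0002, 0.0006, 0, 0, 255]]]'

```text
time_s: 19.82
tool_pos: [0.54, -0.1253, 0.0715]
tool_rot: [1.008, 1.326, -1.015]
force: [-8.4, -1.8, 0.1]
gripper_width: 0.0172
```

Emit:
drive_tool --motion '[[[0, 0, 0, 0, 255], [0, 0, 0, 0, 255], [0, 0, 0, 0, 255], [0, 0, 0, 0, 255], [0, 0, 0, 0, 255]]]'

```text
time_s: 20.23
tool_pos: [0.54, -0.1252, 0.0714]
tool_rot: [1.008, 1.326, -1.015]
force: [-7.0, -1.7, -0.2]
gripper_width: 0.017
```

```bash
python3 -c "
from h import *
gp('nogo')
q0=np.load('pics/side0.npz')['p'].astype(float)
t=.265;e=np.array([np.cos(t),np.sin(t),0])
u,v=310,198
def b(I):
    s=np.clip(I[:,:,0]-I[:,:,2]-30,0,None)[v-5:v+6,u-6:u+7];yy,xx=np.mgrid[v-5:v+6,u-6:u+7];return np.array([(s*xx).sum(),(s*yy).sum()])/s.sum()
a0=b(q0)
for i in range(3):
  a=b(read_camera('side')[0].astype(float));print(1000*(ray('side',a,.034)-ray('side',a0,.034))[0]@e)
gp('nogo')
"
```

```text
t 20.23 pos [ 0.54   -0.1252  0.0714] yawY 15.24 F [-7.0239 -1.7348 -0.1635] T [-0.5142  2.0734 -0.0249] w 0.017
nogo x -17.91 n 0.28 mm  Fx -7.23 Fn 0.17 targetyaw 15.183381570966816
2.9816763464375087
2.955195908813686
2.9617506711796895
t 20.38 pos [ 0.54   -0.1252  0.0714] yawY 15.24 F [-8.0299 -1.7995 -0.4485] T [-0.5219  2.0449  0.029 ] w 0.0171
nogo x -17.93 n 0.28 mm  Fx -8.22 Fn 0.37 targetyaw 15.183381570966816
```

Emit:
drive_tool --motion '[[[0, 0.0003, 0, 0, 255], [0, 0.0003, 0, 0, 255], [0, 0.0003, 0, 0, 255], [0, 0.0003, 0, 0, 255], [0, 0.0003, 0, 0, 255]]]'

```text
time_s: 20.8
tool_pos: [0.5402, -0.1252, 0.0715]
tool_rot: [1.008, 1.326, -1.015]
force: [-8.9, -3.0, 1.6]
gripper_width: 0.0167
```

Emit:
drive_tool --motion '[[[0, 0, 0, 0, 255], [0, 0, 0, 0, 255], [0, 0, 0, 0, 255], [0, 0, 0, 0, 255], [0, 0, 0, 0, 255]]]'

```text
time_s: 21.22
tool_pos: [0.5401, -0.1252, 0.0714]
tool_rot: [1.008, 1.326, -1.015]
force: [-9.1, -1.8, 1.4]
gripper_width: 0.017
```

Emit:
drive_tool --motion '[[[0, 0, 0, 0, 255], [0, 0, 0, 0, 255], [0, 0, 0, 0, 255], [0, 0, 0, 0, 255], [0, 0, 0, 0, 255]]]'

```text
time_s: 21.63
tool_pos: [0.5402, -0.1252, 0.0715]
tool_rot: [1.008, 1.326, -1.015]
force: [-8.9, -2.5, 1.6]
gripper_width: 0.0172
```

```bash
python3 -c "
from h import *
gp('nogo')
q0=np.load('pics/side0.npz')['p'].astype(float)
t=.265;e=np.array([np.cos(t),np.sin(t),0])
u,v=310,198
def b(I):
    s=np.clip(I[:,:,0]-I[:,:,2]-30,0,None)[v-5:v+6,u-6:u+7];yy,xx=np.mgrid[v-5:v+6,u-6:u+7];return np.array([(s*xx).sum(),(s*yy).sum()])/s.sum()
a0=b(q0)
for i in range(2):
  a=b(read_camera('side')[0].astype(float));print(1000*(ray('side',a,.034)-ray('side',a0,.034))[0]@e)
gp('nogo')
"
```

```text
t 21.63 pos [ 0.5402 -0.1252  0.0715] yawY 15.23 F [-8.855  -2.4957  1.6483] T [-0.4735  2.2155 -0.0214] w 0.0172
nogo x -17.78 n 0.29 mm  Fx -9.20 Fn -0.09 targetyaw 15.183381570966816
3.1437318559418204
3.322932189950039
t 21.73 pos [ 0.5402 -0.1252  0.0714] yawY 15.23 F [-8.9579 -1.7569  1.2268] T [-0.5553  2.1794  0.0253] w 0.0171
nogo x -17.78 n 0.28 mm  Fx -9.11 Fn 0.65 targetyaw 15.183381570966816
```

Emit:
drive_tool --motion '[[[-0.0002, -0.002, 0, 0, 255], [-0.0004, -0.006, 0, 0, 255], [-0.0004, -0.012, 0, 0, 255], [-0.0004, -0.02, 0, 0, 255], [-0.0004, -0.026, 0, 0, 255]]]'

```text
time_s: 22.15
tool_pos: [0.517, -0.131, 0.0726]
tool_rot: [1.011, 1.323, -1.01]
force: [0.5, 0.6, -3.3]
gripper_width: 0.017
```

Emit:
drive_tool --motion '[[[-0.015, 0, 0, 0, 255], [-0.04, 0, 0, 0, 255], [-0.07, 0, 0, 0, 255], [-0.09, 0, 0, 0, 255], [-0.09, 0, 0, 0, 255]]]'

```text
time_s: 22.57
tool_pos: [0.5195, -0.1309, 0.1667]
tool_rot: [1.012, 1.317, -1.007]
force: [0.1, -0.4, -4.2]
gripper_width: 0.0171
```

```bash
python3 -c "
from h import *
to([.4814,-.2968,.1615],None)
p,d=read_camera('top');cv2.imwrite('pics/top8.png',p[:,:,::-1])
np.savez('pics/top8.npz',p=p,d=d)
f=np.load('pics/top0.npz');p,d=f['p'],f['d'];P=cloud('top',d);Z=P[:,:,2]
m=np.zeros(Z.shape,np.uint8);m[215:275,390:450]=(p.mean(2)>110)[215:275,390:450]
c=max(cv2.findContours(m,0,2)[0],key=cv2.contourArea)
W=ray('top',c.reshape(-1,2),.04)[:,:2];print(cv2.minAreaRect((W*1000).astype(np.float32)))
"
```

```text
t 22.57 pos [ 0.5195 -0.1309  0.1667] yawY 15.29 F [ 0.0807 -0.4333 -4.2359] T [ 0.0133 -0.0367 -0.0464] w 0.0171
shift mm [  5.2239 -80.5356 149.945 ]
((476.6258544921875, -291.414794921875), (69.93589782714844, 55.19516372680664), 26.578256607055664)
```

View pics/top8.png

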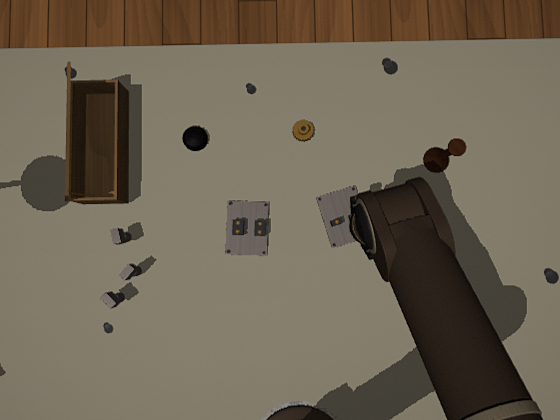

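Emit:
drive_tool --motion '[[[0, -0.0161, 0.03, 0, 255], [0, -0.0322, 0.06, 0, 255], [0, -0.0483, 0.09, 0, 255], [0, -0.0644, 0.12, 0, 255], [0, -0.0805, 0.15, 0, 255]]]'

```text
time_s: 23.03
tool_pos: [0.4776, -0.2982, 0.1609]
tool_rot: [1.01, 1.325, -1.011]
force: [0.3, -0.4, -4.0]
gripper_width: 0.0169
```

Emit:
drive_tool --motion '[[[0.01, 0, 0, 0, 255], [0.03, 0, 0, 0, 255], [0.045, 0, 0, 0, 255], [0.05, 0, 0, 0, 255], [0.05, 0, 0, 0, 255]]]'

```text
time_s: 23.45
tool_pos: [0.4776, -0.296, 0.11]
tool_rot: [1.011, 1.328, -1.011]
force: [-0.5, -0.2, -2.7]
gripper_width: 0.0172
```

```bash
python3 -c "
from h import *
to([.4814,-.2968,.1033],None)
p,d=read_camera('side')
u,v=proj('side',[.48,-.297,.04])[0].astype(int)
cv2.imwrite('pics/side9z.png',cv2.resize(p[v-50:v+30,u-45:u+45,::-1],None,fx=7,fy=7,interpolation=cv2.INTER_CUBIC))
"
```

```text
t 23.45 pos [ 0.4776 -0.296   0.11  ] yawY 15.31 F [-0.4718 -0.1978 -2.7316] T [-0.0047  0.0296 -0.028 ] w 0.0172
shift mm [6.7288 3.4438 1.7658]
```

View pics/side9z.png

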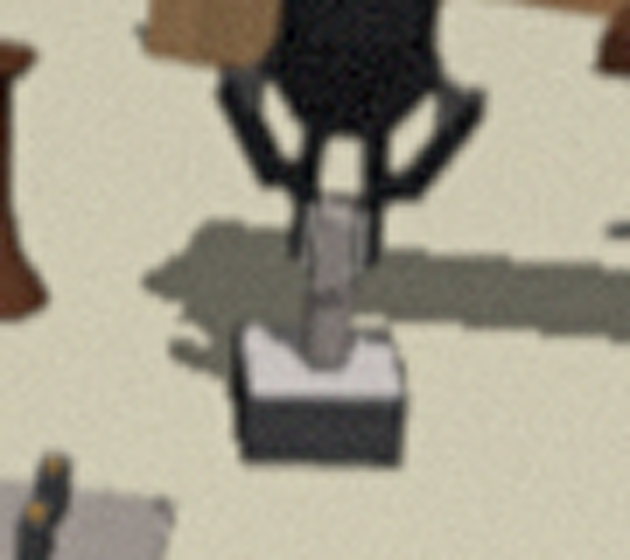

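Over the anvil, centred. I'll lower it gently.

Emit:
drive_tool --motion '[[[0.002, 0.0015, 0.0008, 0, 255], [0.0035, 0.003, 0.0015, 0, 255], [0.005, 0.003, 0.0015, 0, 255], [0.006, 0.003, 0.0015, 0, 255], [0.006, 0.003, 0.0015, 0, 255]]]'

```text
time_s: 23.92
tool_pos: [0.4824, -0.2975, 0.1065]
tool_rot: [1.01, 1.323, -1.011]
force: [-0.5, 0.4, -4.3]
gripper_width: 0.0169
```

```bash
python3 -c "
from h import *
to([.4814,-.2968,.1033],None)
"
```

```text
t 23.92 pos [ 0.4824 -0.2975  0.1065] yawY 15.28 F [-0.4627  0.4366 -4.3023] T [0.0185 0.0632 0.028 ] w 0.0169
shift mm [ 3.1838 -0.8123 -0.9722]
```

Emit:
drive_tool --motion '[[[0.001, 0, 0, 0, 255], [0.002, 0, 0, 0, 255], [0.0028, 0, 0, 0, 255], [0.0028, 0, 0, 0, 255]]]'

```text
time_s: 24.25
tool_pos: [0.4823, -0.2975, 0.1035]
tool_rot: [1.011, 1.324, -1.011]
force: [0.3, -0.4, -4.2]
gripper_width: 0.0166
```

Emit:
drive_tool --motion '[[[0.0003, 0, 0, 0, 255], [0.0006, 0, 0, 0, 255], [0.0006, 0, 0, 0, 255]]]'

```text
time_s: 24.5
tool_pos: [0.4824, -0.2975, 0.1034]
tool_rot: [1.01, 1.323, -1.011]
force: [-1.9, 0.1, 3.0]
gripper_width: 0.0173
```

Emit:
drive_tool --motion '[[[-0.0003, 0, 0, 0, 255], [-0.0003, 0, 0, 0, 255], [-0.0003, 0, 0, 0, 255]]]' --newtons 20

```text
time_s: 24.75
tool_pos: [0.4824, -0.2975, 0.1034]
tool_rot: [1.01, 1.323, -1.011]
force: [-1.1, 0.5, 0.3]
gripper_width: 0.0171
```

Emit:
drive_tool --motion '[[[0, 0, 0, 0, 190], [0, 0, 0, 0, 180], [0, 0, 0, 0, 165], [0, 0, 0, 0, 150], [0, 0, 0, 0, 130]]]'

```text
time_s: 25.17
tool_pos: [0.4825, -0.2975, 0.1033]
tool_rot: [1.011, 1.323, -1.01]
force: [0.3, -0.7, 0.1]
gripper_width: 0.0419
```

```bash
python3 -c "
from h import *
st()
p,d=read_camera('side')
u,v=proj('side',[.48,-.297,.04])[0].astype(int)
cv2.imwrite('pics/side10z.png',cv2.resize(p[v-50:v+30,u-45:u+45,::-1],None,fx=7,fy=7,interpolation=cv2.INTER_CUBIC))
"
```

```text
t 25.17 pos [ 0.4825 -0.2975  0.1033] yawY 15.28 F [ 0.3403 -0.741   0.0696] T [-0.0094  0.0254 -0.0097] w 0.0419
```

View pics/side10z.png

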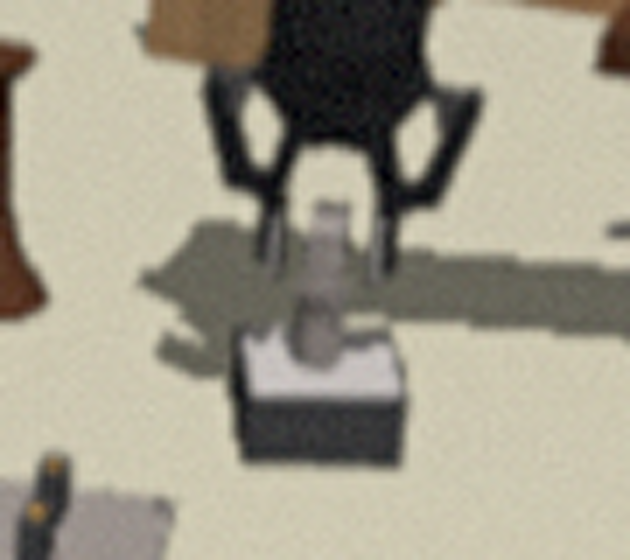

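Emit:
drive_tool --motion '[[[0, 0, 0, 0, 60], [0, 0, 0, 0, 20], [-0.01, 0, 0, 0, 0], [-0.03, 0, 0, 0, 0], [-0.06, 0, 0, 0, 0]]]'

```text
time_s: 25.63
tool_pos: [0.4811, -0.2969, 0.1626]
tool_rot: [1.011, 1.328, -1.011]
force: [-0.0, -1.1, -0.2]
gripper_width: 0.0852
```

Emit:
drive_tool --motion '[[[-0.04, 0, 0, 0, 0], [-0.08, -0.03, 0, 0, 0], [-0.09, -0.07, 0, 0, 0], [-0.09, -0.1, 0.02, 0, 0], [-0.09, -0.1, 0.05, 0, 0]]]'

```text
time_s: 26.05
tool_pos: [0.3929, -0.3742, 0.2557]
tool_rot: [1.008, 1.323, -1.019]
force: [-0.1, -0.8, 0.1]
gripper_width: 0.0856
```

```bash
python3 -c "
from h import *
st()
for n in ('side','top'):
  p,d=read_camera(n);cv2.imwrite('pics/%s11.png'%n,p[:,:,::-1])
  u,v=proj(n,[.48,-.297,.06])[0].astype(int)
  cv2.imwrite('pics/%s11z.png'%n,cv2.resize(p[v-40:v+40,u-45:u+45,::-1],None,fx=7,fy=7,interpolation=cv2.INTER_CUBIC))
"
```

```text
t 26.05 pos [ 0.3929 -0.3742  0.2557] yawY 15.06 F [-0.0805 -0.8035  0.1292] T [-0.0367  0.0416  0.0009] w 0.0856
```

View pics/side11z.png

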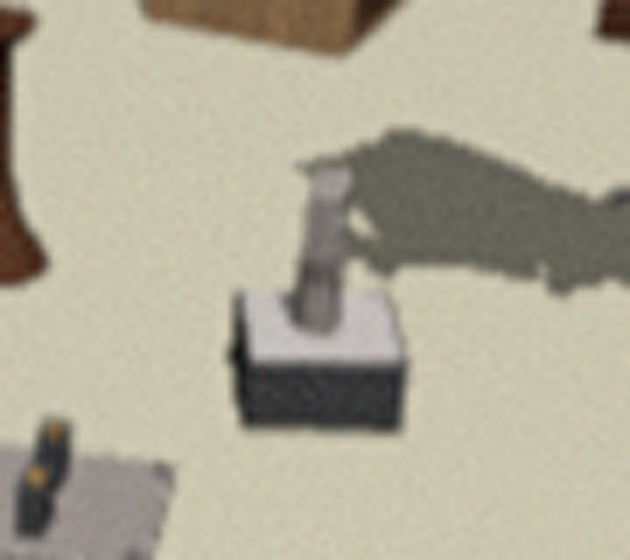

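View pics/top11z.png

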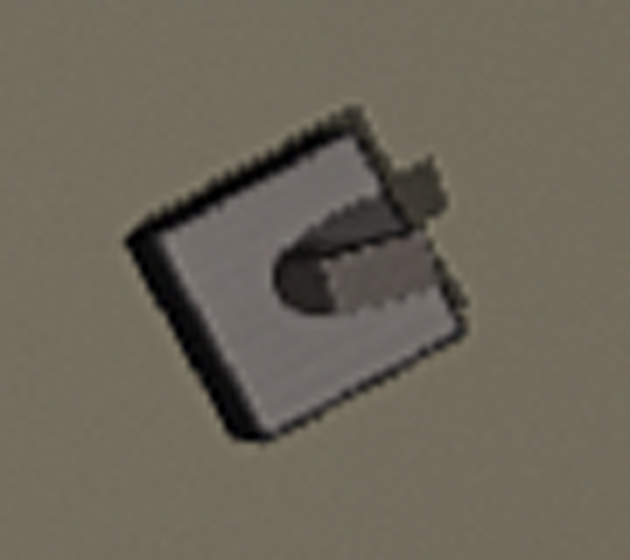

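View pics/side11.png

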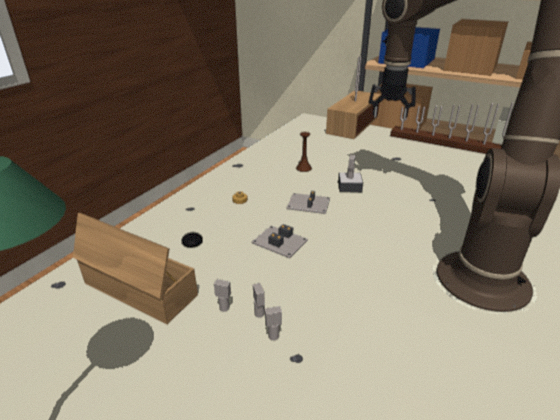

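```bash
python3 -c "
from h import *
p,d=read_camera('top');P=cloud('top',d);Z=P[:,:,2]
u,v=proj('top',[.48,-.297,.12])[0].astype(int)
Q=P[v-15:v+15,u-15:u+15].reshape(-1,3);Q=Q[(Q[:,2]>.1)&(Q[:,2]<.14)];print(len(Q),Q.mean(0),Q[:,2].min(),Q[:,2].max())
foot=[.4825,-.2975,.04];print(proj('top',foot),proj('top',[.4825,-.2975,.12]),proj('side',foot),proj('side',[.4825,-.2975,.12]),(u,v))
u,v=proj('side',[.48,-.297,.06])[0].astype(int);print('side crop origin',u-45,v-40)
u,v=proj('top',[.48,-.297,.06])[0].astype(int);print('top crop origin',u-45,v-40)
st()
"
```

```text
156 [ 0.4836 -0.2951  0.1188] 0.10131596175224086 0.1256100990688534
[[421.3828 245.4692]] [[432.0186 244.8348]] [[349.8413 176.624 ]] [[351.8729 155.9179]] (np.int64(431), np.int64(245))
side crop origin 305 131
top crop origin 378 206
t 26.2 pos [ 0.3982 -0.3744  0.2539] yawY 15.02 F [-0.9408  1.1174 -0.1875] T [ 0.0596 -0.0151  0.0102] w 0.0855
```

```bash
python3 -c "
from h import *
print(hand_in())"
```

```text
the job is handed in; nothing more can be done
None
```

The job is done and handed in at about 26 s of the 72 s allowed. The stem passed the go gauge, was stopped by the no-go gauge, and now stands released on the anvil.

- **Go gauge:** I gripped the stem farthest to the robot's right and slid it upright along the bed, right through the gap to about 45 mm past the bed's middle. The forward force I read never exceeded about 3.3 N up to and through the jaws, and the gap lay about 5 mm to the right of the bed's middle line.
- **No-go gauge:** The stem met both front edges and stopped. I held it for about 1.3 s with the jaws pushed back about 3.2 mm in the camera, which is about 8 N. The wrist read about 9 N, because it also counts friction on the bed. Before that it was held a little lighter for about 1.9 s.
- **Getting the no-go press right:** I first touched the left edge and re-centred by feel before the full press. The sideways force was then close to zero, within about 1.5 N.
- **Anvil:** The stem stands about 1 mm from the centre of the polished face. Both cameras show the head straight above the foot to within about a pixel, and the gripper is open and clear.

**Bed contact:** I kept the stem only lightly pressed on the bed. In a few steps the bed load read zero, so the foot may have floated 0.1–0.2 mm. While setting down, it was pressed on the beds with up to about 20 N for a moment.

In the last pictures the other items stand where they were. No check failed.

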